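# Swap two baking dishes at their sprung stops

## Robot

A 7-joint arm with a two-finger parallel gripper is mounted at the origin on the work surface. World frame = base frame: x ahead of the robot, y to its left, z up, the work surface at z = 0. Lengths are in m, angles in rad, forces in N, time in s.
With the tool pointing down it reaches from about 0.35 to 0.9 m from the base axis. Payload 19.9 kg.
Tool frame: the origin (TCP) lies at the very end of the fingers, on their centre line; the grasp point (between the pads) lies 19 mm behind it; z points along the fingers, y is the direction in which the jaws open and shut (so a half turn about z gives the same grasp; the last joint's range is limited). The gripper opens to 85 mm and grips with 20 to 120 N. Pads are 22 mm wide; open, the fingers measure 114 mm over their backs; the gripper's body (76 mm by 85 mm) begins 54 mm behind the grasp point. The pads swing forward as they close: fully open they stand 13 mm farther back than shut.
Start: joints at [-1.274, 0.417, -0.01, 1.614, 0.005, 1.111, -0.053], TCP at [0.207, 0.59, 0.231] pointing down, gripper open.
Joint ranges: [-2.81, 2.81], [-0.39, 2.02], [-1.27, 1.25], [0.06, 2.57], [-1.19, 4.33], [0.19, 2], [-2.82, 2.82]. Speed limits (rad/s): [1.89, 1.89, 2.39, 2.39, 3.01, 3.01, 3.01].

## Interface

Orientations are given as a unit quaternion [x, y, z, w].
In Python, from plant import manip gives the robot as it stands.
- The arm moves only by the tool arm_command, never from a script. Its arguments are lists of equal length, an entry for each row: "turn": the turn, a rotation vector about the tool's x, y, z scaled (see below), a list of three; "dp": the shift along the tool's x, y, z scaled (see below), a list of three; "fingers": the opening, from 0 (shut) to 1 (fully open). A call has 1 to 5 rows; each row shifts and turns the pose as measured when the row begins, along the tool's axes as they then stand; what a row does not reach is not made up. The controller multiplies each number of a shift by 0.2 m and each number of a turn by pi/4 rad. A row lasts 1/12 s, in which the tool goes at most 41.7 mm and 7.16 degrees, less where a joint would pass 70% of its speed; a pose out of reach is approached as far as the arm can. A call with a number of a shift or a turn outside -1 to 1 is refused whole. A call with a gripper value outside its range is refused whole. The fingers move at their own pace and stop on an object; "grip_force" is the grip in N (left out, the last holds). Time passes only in rows, so rows that do not move let the fingers close. It gives the time, the measured TCP pose, the force and the opening at its end, in the units of the state.
- manip.state(): the state, without advancing time (a new reading comes with each control period).
- manip.capture(name): name is "scene" or "top" or "wrist"; returns a dict with "color" (384x512x3 uint8, red, green, blue), "fx", "fy", "cx", "cy" (pixels), "R" (3x3) and "t" (3): a world point X has camera coordinates R X + t. Camera axes: x right, y down, z forward; pixel columns grow to the right and rows downward; lengths in m; the calibration is good to about 2 mm. A picture is of the moment at which its call begins. There is no depth.
- manip.finish_job(): hands the job in, once; it reports no verdict.
Trained networks look in a picture, given as the dict that the camera call returned (one of the last four; its "shot" number tells which), for a name from the list of things; names that differ only in an ending like _2 or _b are one class to them, and where a whole thing is asked for, a point or a joint stands for the part that bears it (a point fixed in the world has none). Each returns a list of dicts, best first, with "conf" (0 to 1); they miss things now and then, are a little off and sometimes report something else, mostly with a low value. They report only what shows in the picture. A call takes as long as a camera call.
- manip.find_in(thing, picture): "centre" ([column, row] in pixels, amid what is visible of it).
- manip.landmark_of(thing, picture): "centre" ([column, row] in pixels: a listed point, or the origin of a listed thing).
The state is a dict: "time": time; "q": joint angles; "qd": joint speeds; "tau": joint torques, N m; "position": TCP position; "eef_rot": TCP orientation; "force": force on the tool from outside, world axes, zero at the start; "ft_torque": the same for the moment, N m; "finger_gap": opening from 0.0 (shut) to 1.0 (fully open).
Only numpy, scipy, OpenCV 4.12 (cv2) and the standard library are available. Lean on these libraries where they do the work, as an engineer would, in place of code of your own. Each camera call takes 0.05 s, during which the arm holds its last target.

## Task

The round dish and the square dish are standing at each other's stops: swap them, parking one of them on the empty paper sheet meanwhile, so that the round dish ends in front of the stop with the V-shaped pad and the square one in front of the flat pad. Slide them along the steel, never lift them, and push each one straight and centred against its pad, gently: the sprung pad must stay pressed in a little when you let go, but never be rammed to its end. Leave all the other things where they are.

Things in the scene. Friction and masses are not known exactly. Their poses are not given: they have to be found in the camera images.
- round_dish: Round open cast-iron dish, loose, dark grey, 100 diameter, 45 high, straight walls 5 thick, floor 8 thick, 0.6 to 0.9 kg. Origin: centre of its underside, z up. Too wide to grip across; the wall can be hooked from inside with shut fingers and the dish dragged. Starts in front of the flat pad, not touching it.
- square_dish: Square open cast-iron dish, loose, dark grey, 100 x 100, 45 high, straight walls 5 thick, floor 5 thick, 0.6 to 0.9 kg. Origin: centre of its underside, x and y along its sides, z up. Also hooked from inside and dragged. Starts in front of the V-shaped pad, not touching it. It ends with its sides along the stop's axes.
- stop_vee: Stop with V-shaped pad. Fixed. Origin: on the table, mid dish place; x points away from the robot into the stop, y left. Black pad, 10 to 44 above the table, sprung along x: 0.5 N per mm, hard end at 20 mm. V opens to the robot, faces 40 long, 30 degrees to y; its bottom, unpressed, is 78 to 118 beyond the origin. Round dish touches both faces with its centre 58 short of it.
- vee_bracket (a point): Point on the table under the middle of the front face of that stop's fixed steel bracket (90 wide, 55 high), 179 beyond the stop's origin. Before it a steel block (70 wide, top 45 high) carries the pad, clamped firm anywhere in 40 mm of travel. Where is not measured: find the pad by sight or touch. A dish let go suddenly is thrown back by the spring; let go slowly, it stays.
- stop_flat: Stop with flat pad 80 wide. Fixed. Origin: on the table, mid dish place; x points away from the robot into the stop, y left. Black pad, 10 to 44 above the table, sprung along x: 0.5 N per mm, hard end at 20 mm. Its face, unpressed, is 66 to 106 beyond the origin; the square dish touches it with its centre 50 short of it.
- flat_bracket (a point): Point on the table under the middle of the front face of that stop's fixed steel bracket (90 wide, 55 high), 179 beyond the stop's origin. Before it a steel block (70 wide, top 45 high) carries the pad, clamped firm anywhere in 40 mm of travel. Where is not measured: find the pad by sight or touch. A dish let go suddenly is thrown back by the spring; let go slowly, it stays.
- sheet: White paper sheet 150 x 150 lying flat on the table (no thickness to feel): the parking place. Origin at its centre, axes along its sides. Sheet and the two stops' dish places lie side by side in a row along y, about 190 apart, in any order. The strip of table between the row and the robot is clear.
- spice_jar: Bystander between two of the places: brown glass jar, 38 diameter, 62 high, origin under its centre. Leave alone.
- mould: Bystander between two of the places: small wooden stamp, 38 diameter, 50 high, origin under its centre. Leave alone.
- glaze_bowl: Bystander at the left: steel bowl, 130 diameter, 55 high, origin under its centre. Leave alone.
- brush: Bystander at the right: pastry brush, 180 long, lying flat. Leave alone.
- rolling_pin: Bystander at the right: wooden rolling pin, 44 diameter, 280 long, lying. Origin under its middle. Leave alone.
- cutter: Bystander at the left: steel cutter ring, 70 diameter, 45 high, origin under its centre. Leave alone.
- cup: Bystander at the left, far side: white cup, 70 diameter, 75 high, origin under its centre. Leave alone.

How it is judged:
On the way, in this order (a step that is already met when the one before it is completed fails the run):
1. one of the two dishes is slid onto the paper sheet (((x of round_dish in the frame of sheet between -0.04 and 0.04 m and y of round_dish in the frame of sheet between -0.04 and 0.04 m) or (x of square_dish in the frame of sheet between -0.04 and 0.04 m and y of square_dish in the frame of sheet between -0.04 and 0.04 m))), for 0.2 s.
2. while that one is parked there, the other is pressed against its own pad (((x of round_dish in the frame of sheet between -0.04 and 0.04 m and y of round_dish in the frame of sheet between -0.04 and 0.04 m and contact force between square_dish and stop_flat above 0.3 N and y of square_dish in the frame of stop_flat between -0.012 and 0.012 m and x of square_dish in the frame of stop_flat above 0.01 m and angle between square_dish's own z axis and vertical below 0.06 rad and angle between the x axis of square_dish and the x axis of stop_flat, either way round below 0.1 rad) or (x of square_dish in the frame of sheet between -0.04 and 0.04 m and y of square_dish in the frame of sheet between -0.04 and 0.04 m and contact force between round_dish and stop_vee above 0.3 N and y of round_dish in the frame of stop_vee between -0.012 and 0.012 m and x of round_dish in the frame of stop_vee above 0.01 m and angle between round_dish's own z axis and vertical below 0.06 rad))), for 0.2 s.
At the end, for the whole second after the job is handed in: Both dishes at rest, flat on the table, round one against the V pad, square one against the flat pad, each pressing it with over 0.3 N, centre within 12 mm of the stop's x axis and 10 mm or more beyond its origin; square dish within 0.1 rad of the stop's axes (contact force between round_dish and stop_vee above 0.3 N and y of round_dish in the frame of stop_vee between -0.012 and 0.012 m and x of round_dish in the frame of stop_vee above 0.01 m and angle between each of round_dish, square_dish's own z axis and vertical below 0.06 rad and contact force between square_dish and stop_flat above 0.3 N and y of square_dish in the frame of stop_flat between -0.012 and 0.012 m and x of square_dish in the frame of stop_flat above 0.01 m and angle between the x axis of square_dish and the x axis of stop_flat, either way round below 0.1 rad and linear speed of each of round_dish, square_dish below 0.01 m/s); the robot touches nothing.
It fails at once if a dish is lifted more than 15 mm off the table (height (world z) of any of round_dish, square_dish above 0.015 m).
It fails at once if a dish is pushed against a stop with more than 16 N (the pad is rammed to its end) (contact force between any of round_dish, square_dish and stop_vee above 16 N or contact force between any of round_dish, square_dish and stop_flat above 16 N).
It fails at once if a bystander is moved more than 20 mm (distance of any of spice_jar, mould, glaze_bowl, brush, rolling_pin, cutter, cup from where it was at the start of the episode above 0.02 m).
It also fails if it takes over 72 s, if anything falls off the work surface, if the arm or the gripper's body presses on something with over 40 N, if the wrist force passes 120 N, or if a joint passes its speed limit or range.

## Working session

There is one attempt and no reset: what is moved stays moved. The work goes in short steps, Python scripts to look and compute and a tool call to move; the robot and the scene stay as the last step left them, time stands still between calls to the robot, and variables do not carry over. Pictures are saved under pics/ and viewed, and the job is handed in when it is done.

Besides the shell and the picture viewer there is one more tool, called as name(argument=value, ...) on one line, values as JSON. arm_command: Moves the arm, as the interface text tells. Shifts and turns lie within -1 to 1; 1 stands for 0.2 m of shift or pi/4 rad of turn. Its arguments: {"type":"object","properties":{"turn":{"type":"array","items":{"type":"array","items":{"type":"number","minimum":-1,"maximum":1}}},"dp":{"type":"array","items":{"type":"array","items":{"type":"number","minimum":-1,"maximum":1}}},"fingers":{"type":"array","items":{"type":"number"}},"grip_force":{"type":"number"}},"required":["turn","dp","fingers"]}

```bash
mkdir -p pics; ls; cat > h.py <<'E'
import numpy as np,cv2
from plant import manip
def save(p,n): cv2.imwrite(f'pics/{n}.png',cv2.cvtColor(p['color'],cv2.COLOR_RGB2BGR))
def ray(p,uv):
    R=np.array(p['R']);t=np.array(p['t'])
    d=R.T@np.array([(uv[0]-p['cx'])/p['fx'],(uv[1]-p['cy'])/p['fy'],1.]);return -R.T@t,d
def at(p,uv,z=0):
    o,d=ray(p,uv);s=(z-o[2])/d[2];return (o+s*d)
def proj(p,X):
    c=np.array(p['R'])@np.array(X)+np.array(p['t']);return np.array([p['fx']*c[0]/c[2]+p['cx'],p['fy']*c[1]/c[2]+p['cy']])
E
python3 - <<'E'
from h import *
s=manip.state();print({k:np.round(v,3).tolist() for k,v in s.items()})
P={n:manip.capture(n) for n in('top','scene')}
for n,p in P.items():
    save(p,n+'0')
    print(n,p['fx'],(-np.array(p['R']).T@p['t']).round(3),np.array(p['R']).round(2).tolist())
for th in ['round_dish','square_dish','stop_vee','vee_bracket','stop_flat','flat_bracket','sheet','spice_jar','mould']:
    for n,p in P.items():
        for r in manip.landmark_of(th,p)[:1]:
            print(th,n,round(r['conf'],2),np.round(r['centre'],1),at(p,r['centre'])[:2].round(4))
E
```

```text
pics
{'time': 0.0, 'q': [-1.275, 0.418, -0.01, 1.614, 0.005, 1.111, -0.053], 'qd': [0.0, 0.002, 0.0, -0.0, 0.0, -0.0, 0.0], 'tau': [-0.001, -86.444, 0.678, -43.491, 0.019, 0.007, -0.0], 'position': [0.207, 0.589, 0.231], 'eef_rot': [0.168, 0.986, -0.001, -0.0], 'force': [-0.957, 0.667, -0.131], 'ft_torque': [-0.004, 0.031, -0.016], 'finger_gap': 1.0}
top 433.83179262305606 [ 0.469 -0.004  1.489] [[0.01, -1.0, -0.0], [-0.99, -0.01, -0.1], [0.1, 0.0, -0.99]]
scene 394.35492407891417 [ 1.126 -0.041  0.899] [[0.08, 1.0, 0.01], [0.85, -0.06, -0.52], [-0.52, 0.05, -0.86]]
square_dish top 0.75 [199.9 204.3] [0.567  0.1835]
square_dish scene 0.55 [317.7 173.7] [0.5656 0.1983]
stop_vee top 0.44 [198.1 149.8] [0.7572 0.1935]
vee_bracket top 0.81 [198.5 148.4] [0.7622 0.1922]
vee_bracket scene 0.64 [178.4 193.6] [ 0.6005 -0.1771]
stop_flat scene 0.23 [384.7 188.2] [0.6238 0.3683]
flat_bracket top 0.56 [254.3 144.6] [ 0.7769 -0.0022]
flat_bracket scene 0.96 [252.6 248.2] [0.7667 0.0045]
sheet top 0.82 [305.7 198.7] [ 0.5889 -0.1804]
sheet scene 0.71 [177.5 194.4] [ 0.6028 -0.1794]
spice_jar top 0.65 [277.4 189. ] [ 0.6218 -0.083 ]
spice_jar scene 0.64 [210.2 201.2] [ 0.6293 -0.0945]
mould top 0.64 [224.4 186.1] [0.6306 0.1001]
mould scene 0.64 [280.1 197.7] [0.6322 0.0877]
```

View pics/top0.png

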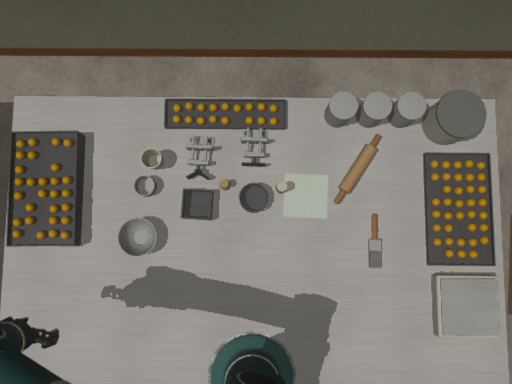

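View pics/scene0.png

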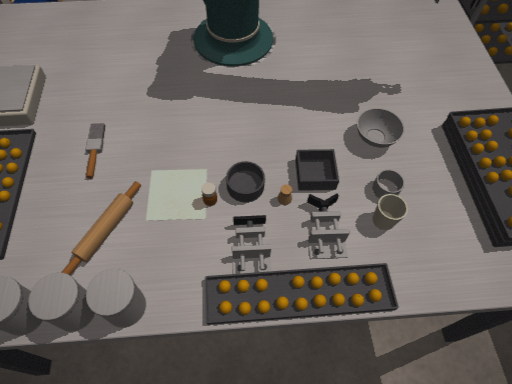

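The top view shows the order from left to right: vee stop (200,170) with the square dish (200,204), flat stop (254,160) with the round dish (254,197), then the sheet (306,197). The mould (225,184) and the jar (281,187) stand between the places. I'll swing the arm round so the wrist camera can see them.

arm_command(turn=[[0,0,0.08],[0,0,0.08],[0,0,0.08],[0,0,0.08],[0,0,0.08]], dp=[[-0.2,0,0],[-0.2,0,0],[-0.2,0,0],[-0.2,0,0],[-0.2,0,0]], fingers=[0.5,0.5,0.5,0.5,0.5])

```text
time: 1.42
position: [0.3817, 0.5042, 0.2308]
eef_rot: [0.317, 0.948, 0.001, -0.002]
force: [0.6, 1.1, -0.4]
finger_gap: 0.5
```

arm_command(turn=[[0,0,0.08],[0,0,0.08],[0,0,0.08],[0,0,0.08],[0,0,0.08]], dp=[[-0.2,-0.02,0],[-0.2,-0.02,0],[-0.2,-0.02,0],[-0.2,-0.02,0],[-0.2,-0.02,0]], fingers=[0.5,0.5,0.5,0.5,0.5])

```text
time: 1.83
position: [0.5159, 0.3452, 0.2297]
eef_rot: [0.469, 0.883, 0.001, -0.002]
force: [0.2, 1.0, 0.4]
finger_gap: 0.501
```

arm_command(turn=[[0,0,0.1],[0,0,0.1],[0,0,0.1],[0,0,0.1],[0,0,0.1]], dp=[[-0.2,-0.1,0],[-0.2,-0.1,0],[-0.2,-0.1,0],[-0.2,-0.1,0],[-0.2,-0.1,0]], fingers=[0.5,0.5,0.5,0.5,0.5])

```text
time: 2.25
position: [0.5126, 0.138, 0.2284]
eef_rot: [0.641, 0.768, 0.001, -0.001]
force: [0.4, -0.7, -0.5]
finger_gap: 0.503
```

```bash
python3 - <<'E'
from h import *
s=manip.state();print(s['position'],s['eef_rot'],s['q'])
p=manip.capture('wrist');save(p,'w1');print(p['fx'],(-np.array(p['R']).T@p['t']).round(3),np.array(p['R']).round(2).tolist())
p=manip.capture('top');save(p,'top1');cv2.imwrite('pics/top1c.png',cv2.resize(cv2.cvtColor(p['color'],cv2.COLOR_RGB2BGR)[130:240,160:350],None,fx=4,fy=4,interpolation=cv2.INTER_CUBIC))
E
```

```text
[0.51256707 0.13798976 0.22841044] [ 0.64062149  0.76785473  0.00127026 -0.00126598] [-0.65347729  0.26392004  0.3959232   1.86285331 -0.12123823  1.03698335
 -0.02791235]
283.98061255406 [0.501 0.201 0.371] [[0.98, 0.18, -0.0], [0.17, -0.95, 0.26], [0.05, -0.25, -0.97]]
```

View pics/w1.png

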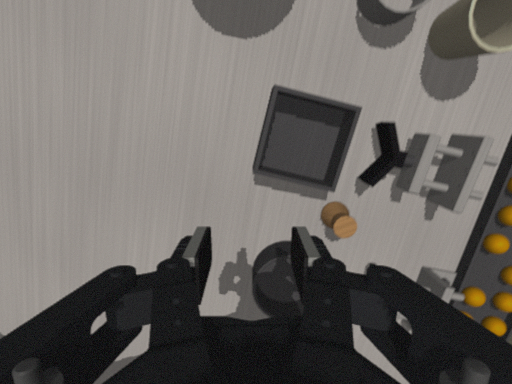

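View pics/top1c.png

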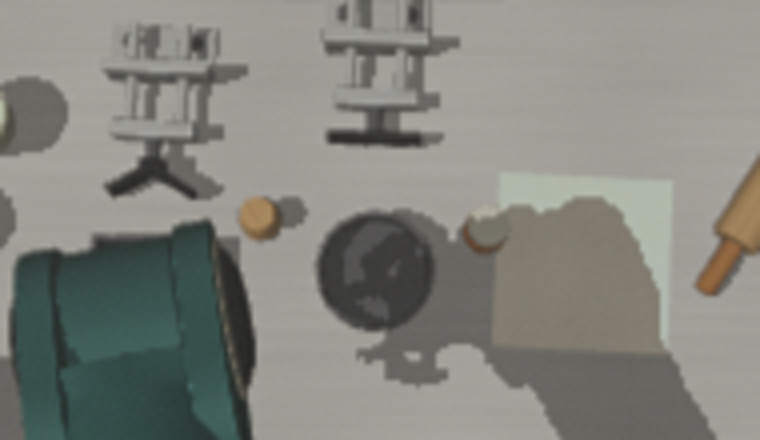

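Wrist view: square dish at about (307,138), V pad bottom near (405,158), and vee block and bracket at (415-490,170). The mould is at (340,220) and the round dish at (290,280), partly behind the fingers. I'll zoom in.

```bash
python3 - <<'E'
import cv2
i=cv2.imread('pics/w1.png')[70:250,240:512]
i=cv2.resize(i,(i.shape[1]*29//10,i.shape[0]*29//10),interpolation=cv2.INTER_CUBIC)
i=cv2.convertScaleAbs(i,alpha=1.5,beta=20)
for k in range(0,272,20): cv2.putText(i,str(240+k),(int(k*2.9),8),0,.35,(0,0,255));cv2.line(i,(int(k*2.9),0),(int(k*2.9),520),(0,0,255) if 0 else (80,80,255),1) if k%40==0 else None
for k in range(0,180,20): cv2.putText(i,str(70+k),(0,int(k*2.9)+8),0,.35,(0,0,255));cv2.line(i,(0,int(k*2.9)),(790,int(k*2.9)),(80,80,255),1) if k%40==0 else None
cv2.imwrite('pics/w1z.png',i)
E
```

```text
(no output)
```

View pics/w1z.png

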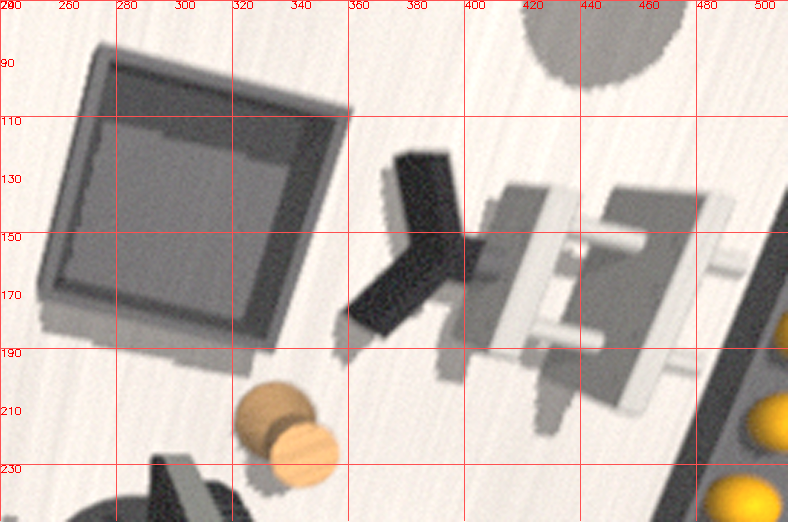

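```bash
cat > m1.py <<'E'
from h import *
import pickle
p=manip.capture('wrist'); pickle.dump({k:p[k] for k in('fx','fy','cx','cy','R','t')},open('w1.pkl','wb'))
E
python3 m1.py; python3 - <<'E'
from h import *
import pickle
p=pickle.load(open('w1.pkl','rb'))
def z(u,v): return (240+u/2.9,70+v/2.9)
f=lambda u,v,h: at(p,z(u,v),h)[:2]
S=[f(98,44,.045),f(352,107,.045),f(272,353,.045),f(38,290,.045)]
S=np.array(S);print('sq',S.round(4).tolist(),S.mean(0).round(4))
for i in range(4):
    d=S[(i+1)%4]-S[i];print(np.linalg.norm(d).round(4),np.degrees(np.arctan2(d[1],d[0])).round(1))
V=f(411,233,.044);a=f(394,155,.044);b=f(342,310,.044)
print('V',V,'arms',a,b,np.linalg.norm(a-V),np.linalg.norm(b-V)); d=a-b; print('yaw',np.degrees(np.arctan2(-d[0],d[1])),'mid',(a+b)/2)
for n,(q,r,h) in dict(blockfront=((552,185),(490,352),.045),blockback=((580,190),(520,358),.045),brfront=((710,193),(616,410),.055),brbot=((612,187),(567,375),0)).items():
    q=f(*q,h);r=f(*r,h);d=q-r;print(n,q,r,'mid',(q+r)/2,'len',np.linalg.norm(d),'yaw',np.degrees(np.arctan2(-d[0],d[1])))
E
```

```text
sq [[0.52, 0.2339], [0.6193, 0.2284], [0.6131, 0.1293], [0.5141, 0.1386]] [0.5666 0.1825]
0.0994 -3.2
0.0993 -93.6
0.0994 174.6
0.0955 86.5
V [0.65553872 0.18624767] arms [0.6404393  0.21405089] [0.6369432  0.15148423] 0.03163876504287024 0.03942449068522899
yaw -3.1982435246645755 mid [0.63869125 0.18276756]
blockfront [0.70367381 0.21358734] [0.70088309 0.14504303] mid [0.70227845 0.17931519] len 0.0686011025611008 yaw -2.3314532829761667
blockback [0.71503378 0.21362949] [0.71379455 0.14471256] mid [0.71441417 0.17917102] len 0.0689280657704936 yaw -1.0301546467373741
brfront [0.75719518 0.22046119] [0.75251558 0.13208743] mid [0.75485538 0.17627431] len 0.08849756455076913 yaw -3.031113123035837
brbot [0.75794476 0.21965207] [0.76741296 0.13342672] mid [0.76267886 0.1765394 ] len 0.08674363691937266 yaw 6.266408865932315
```

arm_command(turn=[[0,0,0.06],[0,0,0.06],[0,0,0.06],[0,0,0.06],[0,0,0.06]], dp=[[-0.2,-0.02,0],[-0.2,-0.01,0],[-0.2,0,0],[-0.2,0,0],[-0.2,0,0]], fingers=[0.4,0.4,0.4,0.4,0.4])

```text
time: 2.82
position: [0.5262, -0.055, 0.2282]
eef_rot: [0.722, 0.692, 0.003, -0.002]
force: [0.8, 0.1, -0.1]
finger_gap: 0.399
```

```bash
cat >> h.py <<'E'
import pickle
def shot(n,name='wrist',crop=(0,0,512,384),f=1.5,al=1.5):
    p=manip.capture(name); save(p,n); pickle.dump({k:p[k] for k in('fx','fy','cx','cy','R','t')},open(f'{n}.pkl','wb'))
    x0,y0,x1,y1=crop
    i=cv2.imread(f'pics/{n}.png')[y0:y1,x0:x1]
    i=cv2.resize(i,(int(i.shape[1]*f),int(i.shape[0]*f)),interpolation=cv2.INTER_CUBIC)
    i=cv2.convertScaleAbs(i,alpha=al,beta=20)
    for k in range(-(-x0//20)*20,x1,20):
        X=int((k-x0)*f); cv2.putText(i,str(k),(X,8),0,.35,(0,0,255))
        if k%40==0: cv2.line(i,(X,0),(X,i.shape[0]),(80,80,255),1)
    for k in range(-(-y0//20)*20,y1,20):
        Y=int((k-y0)*f); cv2.putText(i,str(k),(0,Y+8),0,.35,(0,0,255))
        if k%40==0: cv2.line(i,(0,Y),(i.shape[1],Y),(80,80,255),1)
    cv2.imwrite(f'pics/{n}z.png',i); return p
E
python3 - <<'E'
from h import *
s=manip.state();print(s['position'],s['eef_rot'],s['force'],s['time'])
shot('w2')
E
```

```text
[ 0.52622532 -0.05498682  0.22824171] [ 0.721518    0.69238414  0.00336683 -0.00215682] [ 0.84712214  0.11234343 -0.06686717] 2.8167
```

View pics/w2z.png

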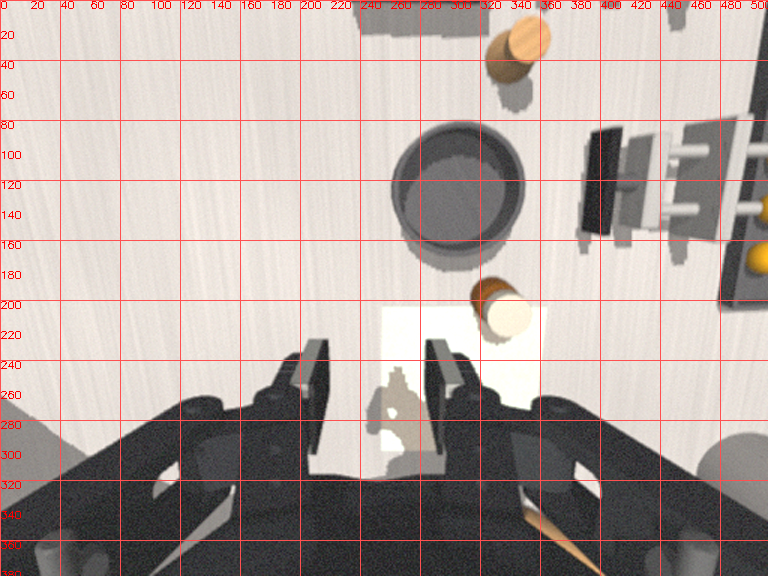

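```bash
python3 - <<'E'
import cv2,numpy as np
def enh(n,c,f):
    x0,y0,x1,y1=c
    i=cv2.imread(f'pics/{n}.png')[y0:y1,x0:x1].astype(float)
    i=np.clip(i*4-20,0,255).astype(np.uint8)
    i=cv2.resize(i,None,fx=f,fy=f,interpolation=cv2.INTER_CUBIC)
    for k in range(-(-x0//10)*10,x1,10): cv2.putText(i,str(k),(int((k-x0)*f),8),0,.35,(0,0,255));cv2.line(i,(int((k-x0)*f),0),(int((k-x0)*f),6),(0,0,255))
    for k in range(-(-y0//10)*10,y1,10): cv2.putText(i,str(k),(0,int((k-y0)*f)+4),0,.35,(0,0,255))
    return i
a=enh('w1',(350,110,420,190),5.5);b=enh('w2',(375,75,445,165),5.5)
h=max(a.shape[0],b.shape[0]);c=np.zeros((h,a.shape[1]+b.shape[1],3),np.uint8);c[:a.shape[0],:a.shape[1]]=a;c[:b.shape[0],a.shape[1]:]=b
cv2.imwrite('pics/pads.png',c)
E
```

```text
(no output)
```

View pics/pads.png

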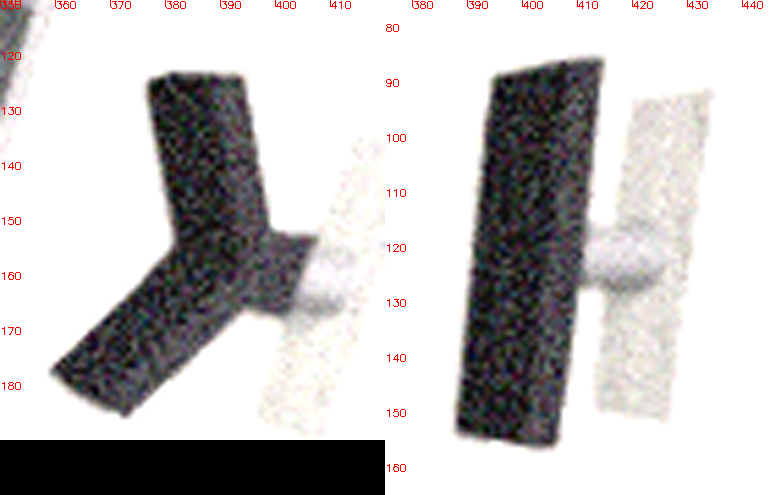

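```bash
python3 - <<'E'
from h import *
from scipy.optimize import least_squares
p=pickle.load(open('w1.pkl','rb'))
f=lambda u,v,h: at(p,(u,v),h)[:2]
a=f(376.7,125.1,.01);b=f(359.5,177.6,.01);V=f(381.8,154.5,.01);d=a-b
print('V',V,a,b,(a+b)/2,np.degrees(np.arctan2(-d[0],d[1])),np.linalg.norm(a-V),np.linalg.norm(b-V))
p=pickle.load(open('w2.pkl','rb'))
a=f(394.8,89,.01);b=f(388.1,153.7,.01);d=a-b
print('flat',a,b,(a+b)/2,np.degrees(np.arctan2(-d[0],d[1])),np.linalg.norm(d))
# bracket of flat, top front edge z=.055
q=lambda u,v:(u/1.5,v/1.5)
for n,A,B,h in [('brtop',(736,120),(718,242),.055),('blockfronttop',(655,134),(641,227),.045),('brbot',(686,122),(668,237),0)]:
    a=f(*q(*A),h);b=f(*q(*B),h);d=a-b;print(n,a,b,(a+b)/2,np.degrees(np.arctan2(-d[0],d[1])),np.linalg.norm(d))
# round rim
def ext(c):
    t=np.linspace(0,6.283,200);P=np.array([proj(p,(c[0]+.05*np.cos(x),c[1]+.05*np.sin(x),.045)) for x in t]);return np.array([P[:,0].min(),P[:,0].max(),P[:,1].min(),P[:,1].max()])
r=least_squares(lambda c:ext(c)-np.array([260.7,350,80.7,167.3]),[.57,0]);print('round',r.x,r.fun)
print('jar top',f(508/1.5,315/1.5,.062),'base',f(495/1.5,302/1.5,.01))
p1=pickle.load(open('w1.pkl','rb'));print('mould top',at(p1,(240+305/2.9,70+454/2.9),.05))
print('sheet L top', f(381/1.5,306/1.5,0),f(545/1.5,306/1.5,0),f(381/1.5,450/1.5,0))
P=manip.capture('top')
for th in('sheet','vee_bracket','flat_bracket'):
    for r in manip.landmark_of(th,P)[:1]: print(th,r['conf'],at(P,r['centre'])[:2])
E
```

```text
V [0.67312742 0.1801191 ] [0.65643545 0.2141227 ] [0.6532469 0.1462488] [0.65484118 0.18018575] -2.689636860202853 0.03787962983599298 0.03927380908954654
flat [0.70357375 0.03555942] [ 0.70169219 -0.0419042 ] [ 0.70263297 -0.00317239] -1.391413476436375 0.07748646280898008
brtop [0.78103375 0.03684245] [ 0.78212972 -0.04848831] [ 0.78158173 -0.00582293] 0.7358541184596575 0.08533780257907475
blockfronttop [0.7320818  0.03065472] [ 0.72961057 -0.03623003] [ 0.73084619 -0.00278765] -2.115977516444408 0.06693038811655246
brbot [0.78425079 0.04200382] [ 0.78179781 -0.05209012] [ 0.7830243  -0.00504315] -1.4933309684207623 0.09412590135524944
round [ 0.58994825 -0.00214838] [-0.13452809  0.13470844 -2.46184606  2.89607049]
jar top [ 0.62549985 -0.09678056] base [ 0.62978211 -0.10187072]
mould top [0.63560159 0.09037813 0.05      ]
sheet L top [ 0.52905231 -0.10433368] [ 0.67812838 -0.11063856] [ 0.52315328 -0.25429882]
sheet 0.92 [ 0.59861754 -0.1821511 ]
vee_bracket 0.85 [0.74984737 0.18257006]
```

V bottom is at about (0.673, 0.180) and the flat pad face at (0.703, -0.003). The round dish is at (0.590, -0.002), the square one at (0.567, 0.183), and the sheet centre at (0.600, -0.182). I'll move above the round dish and lower.

arm_command(turn=[[0,0,0],[0,0,0],[0,0,0],[0,0,0],[0,0,0]], dp=[[0.07,0.077,0.16],[0.07,0.077,0.16],[0.07,0.077,0.16],[0.07,0.077,0.14],[0,0,0]], fingers=[0.4,0.4,0.4,0.4,0.4])

```text
time: 3.48
position: [0.595, 0.0136, 0.1014]
eef_rot: [0.716, 0.698, 0.007, -0.002]
force: [-0.2, -0.1, -0.5]
finger_gap: 0.4
```

```bash
cat >> h.py <<'E'
from scipy.spatial.transform import Rotation as Ro
def go(tx,ty,tz):
    s=manip.state();R=Ro.from_quat(s['eef_rot']).as_matrix();d=np.array([tx,ty,tz])-s['position']
    print('t',round(s['time'],2),'pos',np.round(s['position'],4),'yawY',np.degrees(np.arctan2(R[1,1],R[0,1])).round(2),'F',np.round(s['force'],1),'tilt',np.degrees(np.arccos(-R[2,2])).round(2)); print('dp total',np.round(R.T@d/.2,3),'dist',np.linalg.norm(d).round(3))
E
python3 - <<'E'
from h import *
go(.590,-.002,.014)
shot('w3');p=manip.capture('scene');save(p,'s3')
E
```

```text
t 3.48 pos [0.595  0.0136 0.1014] yawY -1.51 F [-0.2 -0.1 -0.5] tilt 0.87
dp total [-0.085 -0.026  0.436] dist 0.089
```

View pics/w3z.png

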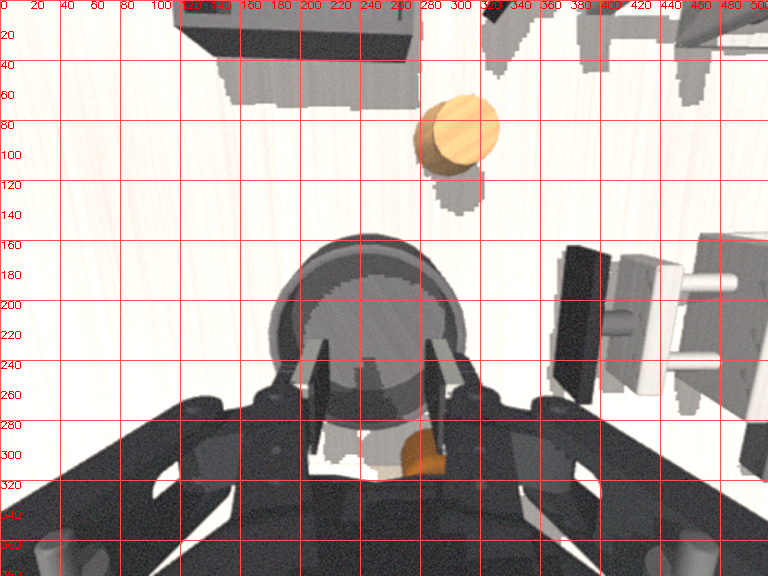

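View pics/s3.png

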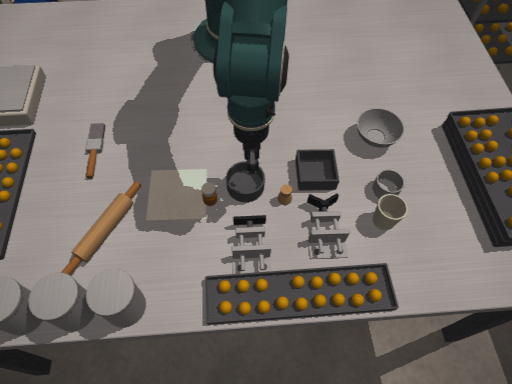

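```bash
cat >> h.py <<'E'
def tiltfix(yaw_deg):
    s=manip.state();R=Ro.from_quat(s['eef_rot']);y=np.radians(yaw_deg)
    c,si=np.cos(y),np.sin(y)
    T=Ro.from_matrix(np.array([[-si*-1*-1 if 0 else si*1, c,0],[-c if 0 else -c,si,0],[0,0,-1]]).T if 0 else np.column_stack([[-si,c,0],[c,si,0],[0,0,-1]]))
    print('turn',np.round((R.inv()*T).as_rotvec()/(np.pi/4),3))
E
python3 - <<'E'
from h import *
from scipy.optimize import least_squares
p=pickle.load(open('w3.pkl','rb'))
def ext(c):
    t=np.linspace(0,6.283,200);P=np.array([proj(p,(c[0]+.05*np.cos(x),c[1]+.05*np.sin(x),.045)) for x in t]);return np.array([P[:,0].min(),P[:,0].max(),P[:,1].max()])
print(ext([.59,-.002]))
r=least_squares(lambda c:ext(c)-np.array([269/1.5,466/1.5,430/1.5]),[.59,0]);print('round',r.x,r.fun)
tiltfix(-2.3)
f=lambda u,v,h: at(p,(u/1.5,v/1.5),h)[:2]
a=f(565,245,.01);b=f(553,385,.01);print('flat',a,b,(a+b)/2)
E
```

```text
[176.65318687 310.41992204 287.48178438]
round [ 0.59111279 -0.00146213] [-1.25373553  1.26054025  0.1742102 ]
turn [ 0.013 -0.017  0.014]
flat [0.70151556 0.03864702] [ 0.70123239 -0.04643219] [ 0.70137397 -0.00389259]
```

arm_command(turn=[[0.013,-0.017,0.014],[0,0,0],[0,0,0],[0,0,0],[0,0,0]], dp=[[-0.085,-0.022,0.04],[0,0,0.1],[0,0,0.1],[0,0,0.1],[0,0,0.09]], fingers=[0.4,0.4,0.4,0.4,0.4])

```text
time: 4.0
position: [0.5926, -0.0108, 0.0251]
eef_rot: [0.721, 0.693, 0.003, 0.005]
force: [0.8, -0.2, -1.0]
finger_gap: 0.397
```

```bash
python3 - <<'E'
from h import *
go(.590,-.002,.014);tiltfix(-2.3)
E
```

```text
t 4.0 pos [ 0.5926 -0.0108  0.0251] yawY -2.34 F [ 0.8 -0.2 -1. ] tilt 0.66
dp total [ 0.044 -0.015  0.055] dist 0.014
turn [ 0.014  0.002 -0.001]
```

arm_command(turn=[[0.014,0.002,0],[0,0,0],[0,0,0],[0,0,0],[0,0,0]], dp=[[0.04,-0.015,0.05],[0,-0.05,0],[0,-0.06,0],[0,-0.08,0],[0,-0.1,0]], fingers=[0.4,0.4,0.4,0.4,0.4])

```text
time: 4.42
position: [0.532, -0.0029, 0.0158]
eef_rot: [0.722, 0.691, -0.0, 0.002]
force: [2.4, -0.4, -1.1]
finger_gap: 0.404
```

```bash
python3 - <<'E'
from h import *
go(.480,-.002,.014);tiltfix(-2.3)
E
```

```text
t 4.42 pos [ 0.532  -0.0029  0.0158] yawY -2.52 F [ 2.4 -0.4 -1.1] tilt 0.21
dp total [-0.007 -0.26   0.009] dist 0.052
turn [ 0.003  0.003 -0.005]
```

Dragging, with a force of about 2.4 N. I'll keep going back, then move right.

arm_command(turn=[[0,0,0],[0,0,0],[0,0,0],[0,0,0],[0,0,0]], dp=[[0,-0.12,0],[0,-0.1,0],[0,-0.03,0],[-0.05,0,0],[-0.06,0,0]], fingers=[0.4,0.4,0.4,0.4,0.4])

```text
time: 4.83
position: [0.4784, -0.0213, 0.0201]
eef_rot: [0.722, 0.692, 0.002, 0.002]
force: [1.3, 2.5, -1.4]
finger_gap: 0.4
```

```bash
python3 - <<'E'
from h import *
go(.480,-.19,.014);tiltfix(-2.3)
shot('w4'); p=manip.capture('scene');save(p,'s4')
E
```

```text
t 4.83 pos [ 0.4784 -0.0213  0.0201] yawY -2.37 F [ 1.3  2.5 -1.4] tilt 0.37
dp total [-0.842  0.042  0.031] dist 0.169
turn [ 0.008  0.    -0.001]
```

View pics/w4z.png

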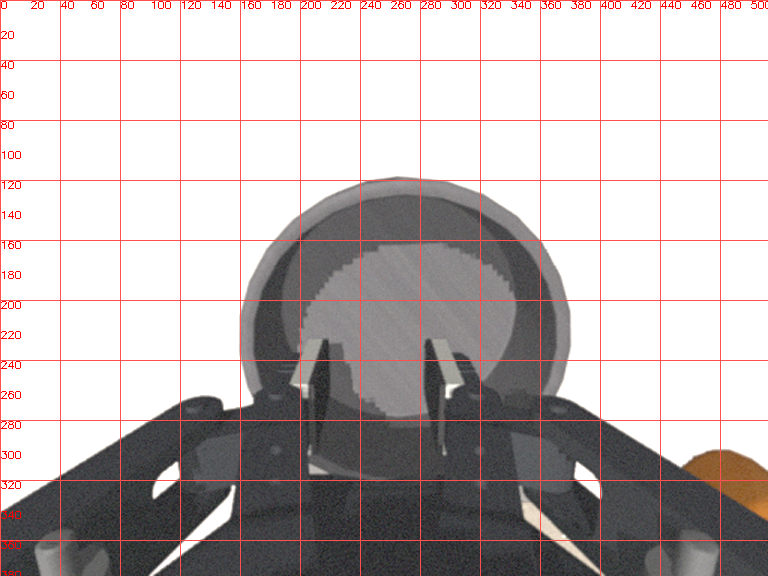

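View pics/s4.png

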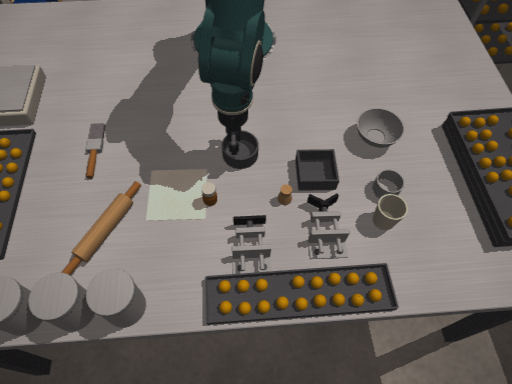

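```bash
cat >> h.py <<'E'
from scipy.optimize import least_squares
def roundfit(p,L=None,Rr=None,T=None,B=None,z=.045):
    t=np.linspace(0,6.283,360)
    m=[L,Rr,T,B]
    def e(c):
        P=np.array([proj(p,(c[0]+.05*np.cos(x),c[1]+.05*np.sin(x),z)) for x in t]);E=[P[:,0].min(),P[:,0].max(),P[:,1].min(),P[:,1].max()]
        return np.array([a-b for a,b in zip(E,m) if b is not None])
    r=least_squares(e,at(p,(256,190),z)[:2],diff_step=1e-3);return r.x,r.fun
E
python3 - <<'E'
from h import *
p=pickle.load(open('w4.pkl','rb'))
print(roundfit(p,241/1.5,570/1.5,177/1.5))
E
```

```text
(array([ 0.48807548, -0.00818862]), array([-2.95377816,  2.96973871,  0.53488639]))
```

arm_command(turn=[[0.008,0,0],[0,0,0],[0,0,0],[0,0,0],[0,0,0]], dp=[[-0.08,0.01,0.025],[-0.1,0.01,0],[-0.12,0.01,0],[-0.12,0.01,0],[-0.12,0.01,0]], fingers=[0.4,0.4,0.4,0.4,0.4])

```text
time: 5.35
position: [0.4884, -0.131, 0.0149]
eef_rot: [0.72, 0.694, 0.001, -0.001]
force: [-0.1, 5.4, 4.5]
finger_gap: 0.401
```

arm_command(turn=[[0,0,0],[0,0,0],[0,0,0],[0,0,0],[0,0,0]], dp=[[-0.12,0.01,0.01],[-0.1,0.01,0],[-0.1,0.01,0],[-0.06,0,0],[-0.02,0,0]], fingers=[0.4,0.4,0.4,0.4,0.4])

```text
time: 5.77
position: [0.4938, -0.2205, 0.0126]
eef_rot: [0.722, 0.692, 0.002, -0.001]
force: [-0.8, 3.9, 2.0]
finger_gap: 0.396
```

```bash
python3 - <<'E'
from h import *
go(.600,-.19,.014);tiltfix(-2.3)
shot('w5'); p=manip.capture('scene');save(p,'s5')
E
```

```text
t 5.77 pos [ 0.4938 -0.2205  0.0126] yawY -2.46 F [-0.8  3.9  2. ] tilt 0.22
dp total [ 0.175  0.524 -0.006] dist 0.111
turn [ 0.001 -0.005 -0.003]
```

View pics/w5z.png

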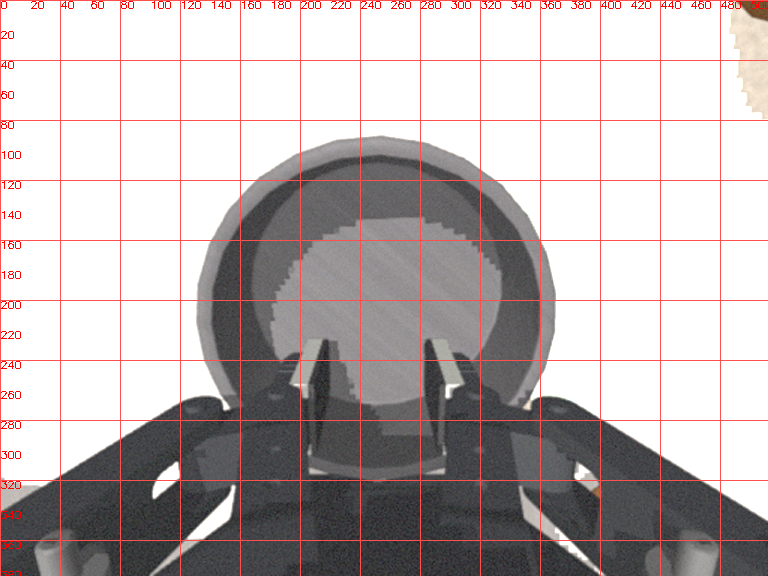

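View pics/s5.png

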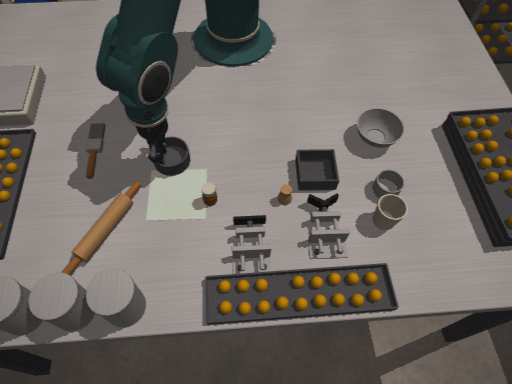

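arm_command(turn=[[0,0,0],[0,0,0],[0,0,0],[0,0,0],[0,0,0]], dp=[[0.1,0.02,0],[0.03,0.05,0],[0,0.08,0],[0,0.1,0],[0,0.1,0]], fingers=[0.4,0.4,0.4,0.4,0.4])

```text
time: 6.28
position: [0.5632, -0.192, 0.0118]
eef_rot: [0.722, 0.692, -0.0, -0.004]
force: [-4.7, -0.6, 4.1]
finger_gap: 0.398
```

```bash
python3 - <<'E'
from h import *
p=pickle.load(open('w5.pkl','rb'))
print(roundfit(p,196/1.5,555/1.5,136/1.5))
go(.605,-.19,.014);tiltfix(-2.3)
E
```

```text
(array([ 0.4950602, -0.197342 ]), array([-2.53468305,  2.53065361,  0.47462115]))
t 6.28 pos [ 0.5632 -0.192   0.0118] yawY -2.45 F [-4.7 -0.6  4.1] tilt 0.49
dp total [ 0.019  0.208 -0.012] dist 0.042
turn [-0.008 -0.007 -0.003]
```

arm_command(turn=[[-0.008,-0.006,0],[0,0,0],[0,0,0],[0,0,0],[0,0,0]], dp=[[0,0.08,-0.02],[0,0.07,0],[0,0.04,0],[0,0.015,0],[0,-0.03,0]], fingers=[0.4,0.4,0.4,0.4,0.4])

```text
time: 6.7
position: [0.6037, -0.1879, 0.0145]
eef_rot: [0.72, 0.694, -0.0, -0.001]
force: [-0.2, -1.0, -0.4]
finger_gap: 0.401
```

```bash
python3 - <<'E'
from h import *
go(.59,-.195,.09);tiltfix(-2.3)
shot('w6'); p=manip.capture('scene');save(p,'s6')
E
```

```text
t 6.7 pos [ 0.6037 -0.1879  0.0145] yawY -2.03 F [-0.2 -1.  -0.4] tilt 0.14
dp total [-0.037 -0.068 -0.377] dist 0.077
turn [-0.003 -0.002  0.006]
```

View pics/w6z.png

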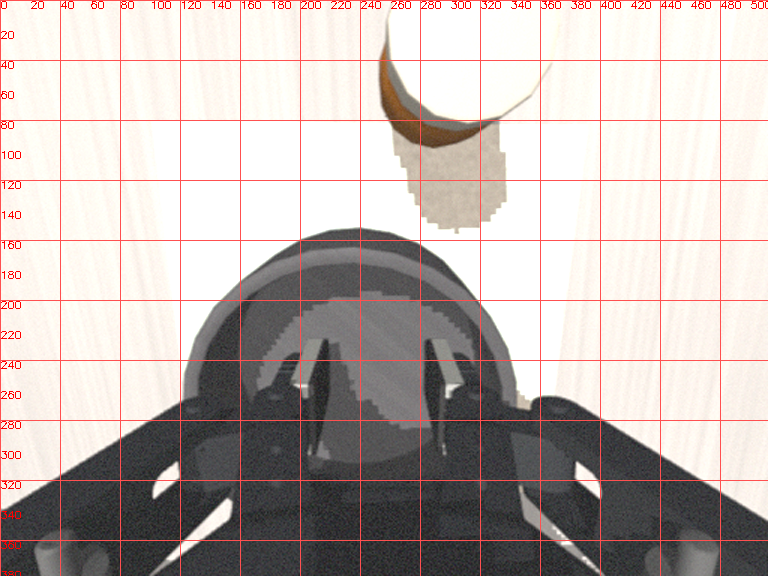

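View pics/s6.png

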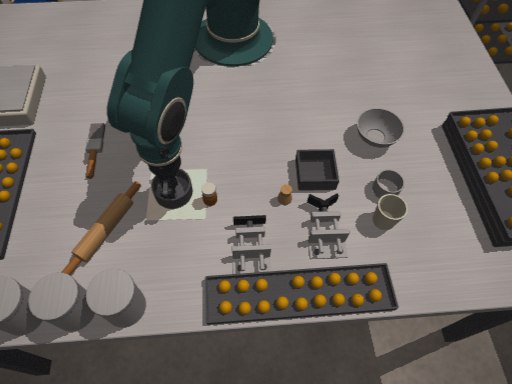

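arm_command(turn=[[0,0,0],[0,0,0],[0,0,0],[0,0,0],[0,0,0]], dp=[[0,-0.03,-0.2],[0,0,-0.2],[0,0,-0.2],[0.18,-0.02,-0.05],[0.2,-0.02,0]], fingers=[0.4,0.4,0.4,0.4,0.4])

```text
time: 7.22
position: [0.5846, -0.1189, 0.1476]
eef_rot: [0.725, 0.689, -0.003, -0.003]
force: [-0.3, 1.8, -0.4]
finger_gap: 0.398
```

arm_command(turn=[[0,0,0],[0,0,0],[0,0,0],[0,0,0],[0,0,0]], dp=[[0.2,-0.02,0],[0.2,-0.02,0],[0.2,-0.02,0],[0.2,-0.02,0],[0.2,-0.02,0]], fingers=[0.4,0.4,0.4,0.4,0.4])

```text
time: 7.63
position: [0.5712, 0.0871, 0.1514]
eef_rot: [0.728, 0.686, -0.0, -0.002]
force: [1.2, 0.6, -0.0]
finger_gap: 0.401
```

```bash
python3 - <<'E'
from h import *
go(.567,.183,.1);tiltfix(-3)
shot('w7');shot('t7','top',(160,120,350,250),4,1.2)
E
```

```text
t 7.63 pos [0.5712 0.0871 0.1514] yawY -3.36 F [ 1.2  0.6 -0. ] tilt 0.26
dp total [ 0.477 -0.048  0.259] dist 0.109
turn [-0.004 -0.004 -0.008]
```

View pics/w7z.png

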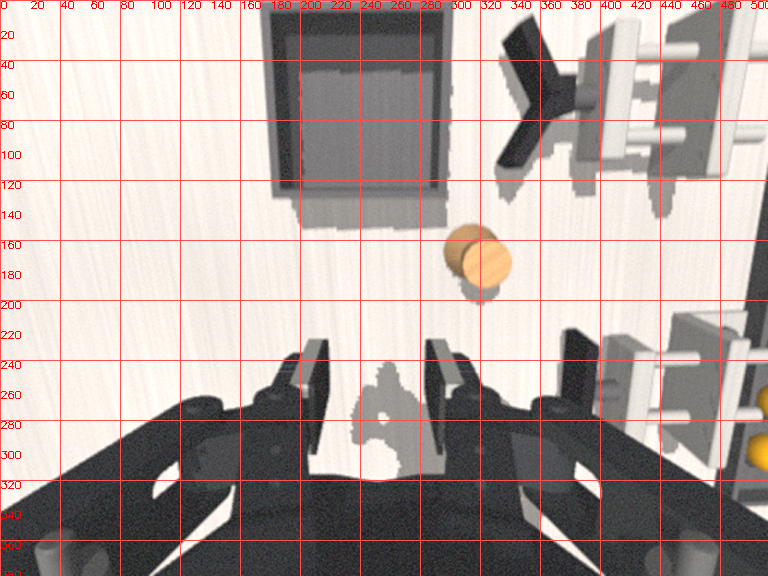

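View pics/t7z.png

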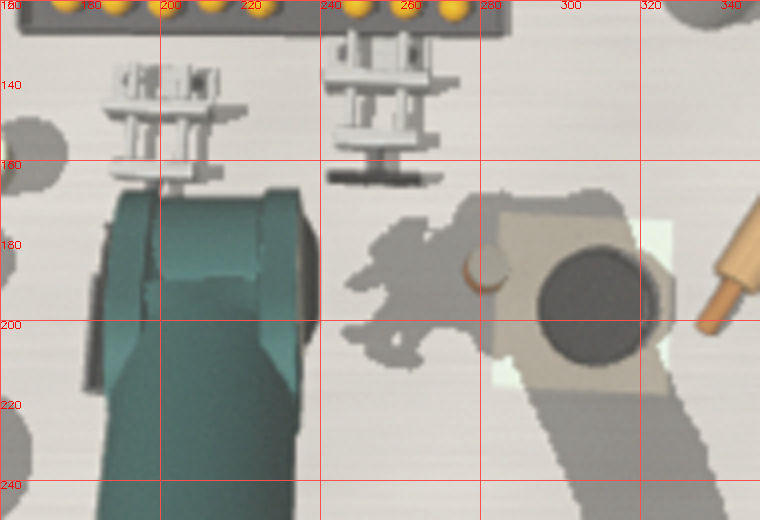

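```bash
python3 - <<'E'
from h import *
p=pickle.load(open('w7.pkl','rb'))
f=lambda u,v,h: at(p,(u/1.5,v/1.5),h)[:2]
a=f(273,197,.045);b=f(446,197,.045);d=b-a;print('sq bl br',a,b,np.linalg.norm(d),np.degrees(np.arctan2(d[1],d[0])))
n=np.array([-d[1],d[0]])/np.linalg.norm(d);print('c',(a+b)/2+.05*n)
a=f(502,42,.01);b=f(498,165,.01);V=f(543,95,.01);d=a-b;print('V',V,(a+b)/2,np.degrees(np.arctan2(-d[0],d[1])))
p=pickle.load(open('t7.pkl','rb'));print('round',at(p,(160+599/4,120+307/4),.045),'sheet',at(p,(160+583/4,120+303/4),0))
a=at(p,(160+328/4,120+183/4),.01);b=at(p,(160+422/4,120+186/4),.01);print('flat',a,b,(a+b)/2)
E
```

```text
sq bl br [0.51532816 0.14282218] [0.61412492 0.13695708] 0.0989707022188004 -3.397399457034306
c [0.56768959 0.18980176]
V [0.67998552 0.1928398 ] [0.65369568 0.18836056] -1.157021213596541
round [ 0.59193389 -0.18860629  0.045     ] sheet [ 0.59912505 -0.18060495  0.        ]
flat [0.70048909 0.03967734 0.01      ] [ 0.69842659 -0.04132525  0.01      ] [ 0.69945784 -0.00082395  0.01      ]
```

arm_command(turn=[[-0.004,-0.004,0],[0,0,0],[0,0,0],[0,0,0],[0,0,0]], dp=[[0.17,-0.02,0.06],[0.16,-0.01,0.06],[0.1,-0.01,0.06],[0.02,0,0.04],[0,0,0]], fingers=[0.4,0.4,0.4,0.4,0.4])

```text
time: 8.15
position: [0.565, 0.1844, 0.1072]
eef_rot: [0.724, 0.69, 0.002, -0.001]
force: [-0.2, -1.0, 0.6]
finger_gap: 0.397
```

```bash
python3 - <<'E'
from h import *
go(.567,.186,.014);tiltfix(-3)
shot('w8')
E
```

```text
t 8.15 pos [0.565  0.1844 0.1072] yawY -2.8 F [-0.2 -1.   0.6] tilt 0.25
dp total [0.006 0.009 0.466] dist 0.093
turn [ 0.001 -0.006  0.004]
```

View pics/w8z.png

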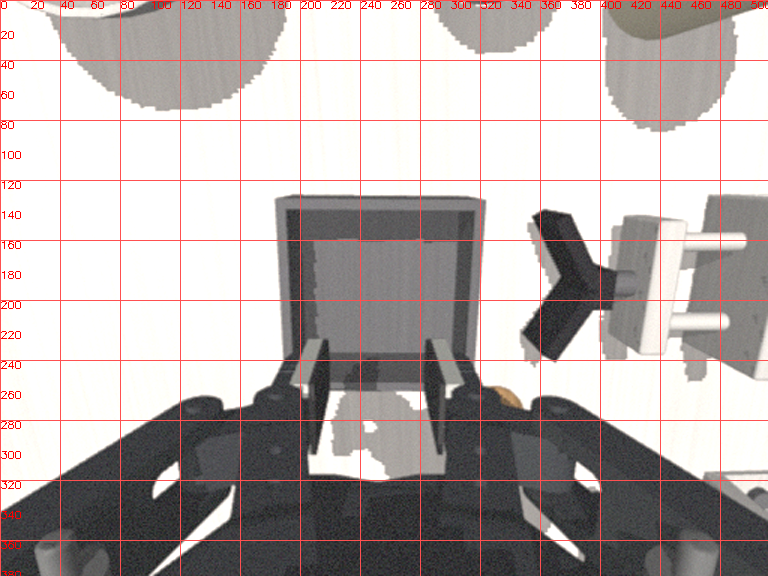

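```bash
python3 - <<'E'
from h import *
p=pickle.load(open('w8.pkl','rb'))
f=lambda u,v,h: at(p,(u/1.5,v/1.5),h)[:2]
a=f(276,199,.045);b=f(486,201,.045);d=b-a;print('sq tl tr',a,b,np.linalg.norm(d),np.degrees(np.arctan2(d[1],d[0])))
n=np.array([-d[1],d[0]])/np.linalg.norm(d);print('c',(a+b)/2-.05*n)
print(f(282,390,.045),f(470,390,.045))
a=f(533,217,.01);b=f(522,333,.01);V=f(562,277,.01);d=a-b;print('V',V,a,b,(a+b)/2,np.degrees(np.arctan2(-d[0],d[1])))
E
python3 - <<'E'
import cv2,numpy as np
i=cv2.imread('pics/w8.png')[130:250,340:420].astype(float)
i=np.clip(i*4-20,0,255).astype(np.uint8)
i=cv2.resize(i,None,fx=5,fy=5,interpolation=cv2.INTER_CUBIC)
cv2.imwrite('pics/w8v.png',i)
E
```

```text
sq tl tr [0.52094156 0.24022969] [0.61974619 0.23438843] 0.09897714782578583 -3.383352479392068
c [0.56739306 0.18739621]
[0.51323347 0.14123961] [0.61283165 0.13629959]
V [0.67301104 0.18671893] [0.65476667 0.22199446] [0.65121452 0.15335629] [0.6529906  0.18767537] -2.9625178244659085
```

View pics/w8v.png

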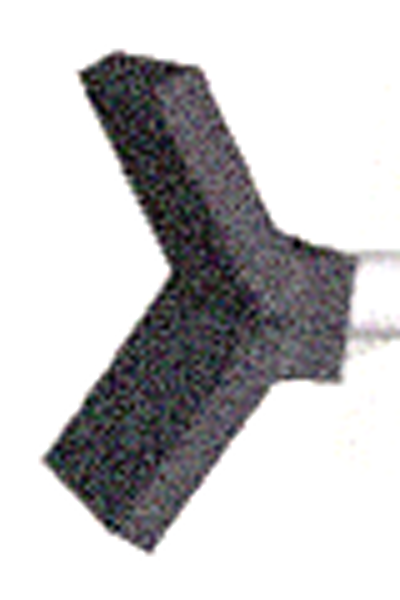

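arm_command(turn=[[0,-0.005,0],[0,0,0],[0,0,0],[0,0,0],[0,0,0]], dp=[[0.01,0.01,0.1],[0,0,0.1],[0,0,0.1],[0,0,0.1],[0,0,0.06]], fingers=[0.4,0.4,0.4,0.4,0.4])

```text
time: 8.62
position: [0.5717, 0.1786, 0.0194]
eef_rot: [0.727, 0.687, 0.004, 0.003]
force: [-1.2, 0.1, 0.1]
finger_gap: 0.398
```

```bash
python3 - <<'E'
from h import *
go(.49,.187,.014);tiltfix(-3)
E
```

```text
t 8.62 pos [0.5717 0.1786 0.0194] yawY -3.26 F [-1.2  0.1  0.1] tilt 0.59
dp total [ 0.018 -0.41   0.023] dist 0.082
turn [ 0.013 -0.003 -0.006]
```

arm_command(turn=[[0.013,-0.003,0],[0,0,0],[0,0,0],[0,0,0],[0,0,0]], dp=[[0.045,-0.03,0.02],[0,-0.06,0],[0,-0.07,0],[0,-0.09,0],[0,-0.1,0]], fingers=[0.4,0.4,0.4,0.4,0.4])

```text
time: 9.03
position: [0.5045, 0.1883, 0.0167]
eef_rot: [0.73, 0.684, 0.0, 0.001]
force: [2.3, -1.0, -1.3]
finger_gap: 0.399
```

```bash
python3 - <<'E'
from h import *
go(.475,.187,.014);tiltfix(-3)
E
```

```text
t 9.03 pos [0.5045 0.1883 0.0167] yawY -3.75 F [ 2.3 -1.  -1.3] tilt 0.15
dp total [-0.016 -0.147  0.013] dist 0.03
turn [ 0.003  0.002 -0.017]
```

arm_command(turn=[[0,0,0],[0,0,0],[0,0,-0.02],[0,0,0],[0,0,0]], dp=[[0,-0.09,0.01],[0,-0.04,0],[0,0.04,0],[-0.06,0.02,0],[-0.06,0,0]], fingers=[0.4,0.4,0.4,0.4,0.4])

```text
time: 9.45
position: [0.4889, 0.1679, 0.0192]
eef_rot: [0.723, 0.691, 0.003, 0.001]
force: [0.1, -0.4, 0.4]
finger_gap: 0.399
```

```bash
python3 - <<'E'
from h import *
go(.475,-.036,.014);tiltfix(-2)
shot('w9')
E
```

```text
t 9.45 pos [0.4889 0.1679 0.0192] yawY -2.57 F [ 0.1 -0.4  0.4] tilt 0.34
dp total [-1.022 -0.024  0.023] dist 0.204
turn [ 0.007 -0.003 -0.013]
```

View pics/w9z.png

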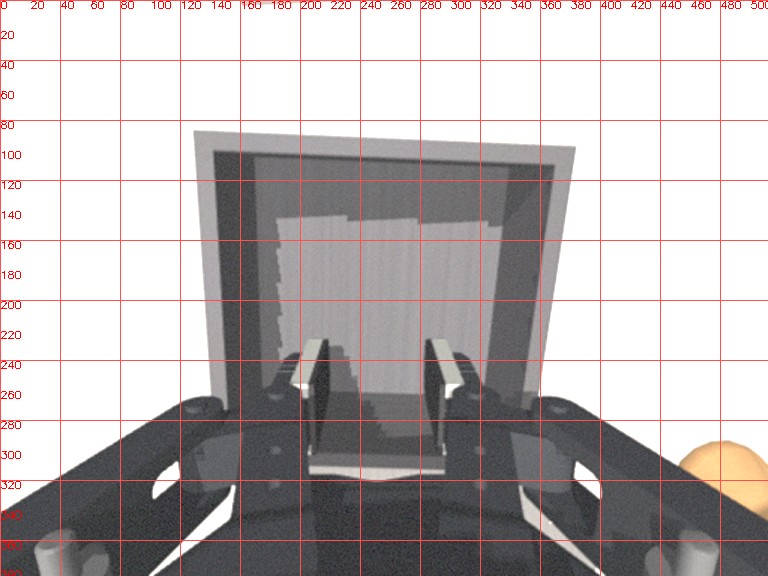

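arm_command(turn=[[0.007,-0.003,-0.01],[0,0,0],[0,0,0],[0,0,0],[0,0,0]], dp=[[-0.06,0,0.02],[-0.08,0,0],[-0.1,0,0],[-0.1,0,0],[-0.1,0,0]], fingers=[0.4,0.4,0.4,0.4,0.4])

```text
time: 9.92
position: [0.488, 0.0746, 0.0159]
eef_rot: [0.721, 0.693, 0.001, -0.0]
force: [-0.1, 3.0, -1.8]
finger_gap: 0.401
```

```bash
python3 - <<'E'
from h import *
go(.475,-.036,.014);tiltfix(-2)
shot('w10')
E
```

```text
t 9.92 pos [0.488  0.0746 0.0159] yawY -2.24 F [-0.1  3.  -1.8] tilt 0.17
dp total [-0.555 -0.043  0.008] dist 0.111
turn [ 0.002 -0.003 -0.005]
```

View pics/w10z.png

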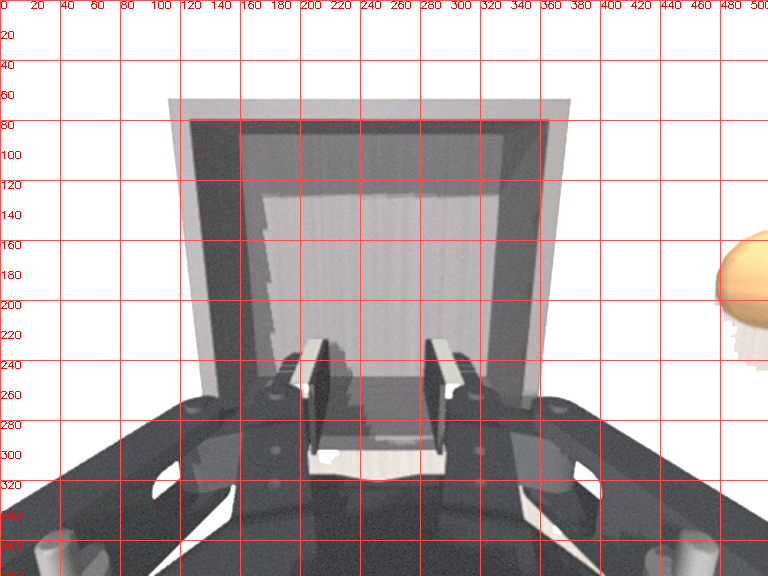

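```bash
cat >> h.py <<'E'
def sqfar(p,A,B,f=1.5,z=.045):
    a=at(p,(A[0]/f,A[1]/f),z)[:2];b=at(p,(B[0]/f,B[1]/f),z)[:2];d=b-a;L=np.linalg.norm(d);n=np.array([-d[1],d[0]])/L
    c=(a+b)/2-.05*n;print('sq c',c.round(4),'yaw',np.degrees(np.arctan2(d[1],d[0])).round(2),'L',L.round(4));return c
E
python3 - <<'E'
from h import *
p=pickle.load(open('w10.pkl','rb'));sqfar(p,(168,98),(571,98))
E
```

```text
sq c [0.4881 0.1071] yaw -2.28 L 0.0992
```

arm_command(turn=[[0,0,0],[0,0,0],[0,0,0],[0,0,0],[0,0,0]], dp=[[-0.11,0,0.008],[-0.11,0,0],[-0.11,0,0],[-0.09,0,0],[-0.06,0,0]], fingers=[0.4,0.4,0.4,0.4,0.4])

```text
time: 10.38
position: [0.4846, -0.0319, 0.0147]
eef_rot: [0.724, 0.69, 0.001, -0.0]
force: [-0.2, 3.7, -0.6]
finger_gap: 0.403
```

arm_command(turn=[[0,0,0],[0,0,0]], dp=[[-0.03,0,0],[0.01,0,0]], fingers=[0.4,0.4])

```text
time: 10.55
position: [0.4843, -0.0406, 0.0148]
eef_rot: [0.726, 0.688, 0.001, 0.0]
force: [0.4, -0.7, -0.8]
finger_gap: 0.398
```

```bash
python3 - <<'E'
from h import *
go(.49,-.031,.014);tiltfix(-2)
shot('w11')
E
```

```text
t 10.55 pos [ 0.4843 -0.0406  0.0148] yawY -3.07 F [ 0.4 -0.7 -0.8] tilt 0.13
dp total [0.05  0.026 0.004] dist 0.011
turn [ 0.002 -0.002 -0.024]
```

View pics/w11z.png

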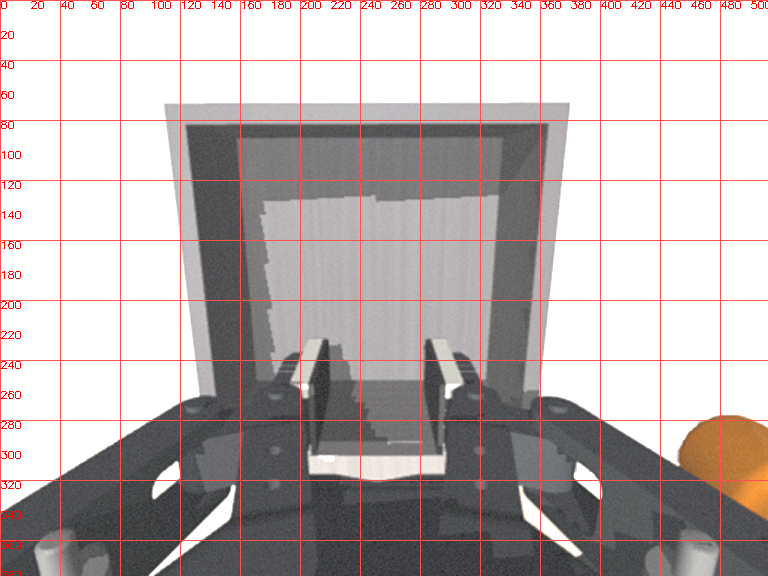

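```bash
python3 - <<'E'
from h import *
p=pickle.load(open('w11.pkl','rb'));sqfar(p,(164,104),(570,103))
p=pickle.load(open('w10.pkl','rb'));print(at(p,(168/1.5,98/1.5),.045))
E
```

```text
sq c [ 0.4843 -0.0095] yaw -2.99 L 0.0992
[0.44057491 0.1590686  0.045     ]
```

arm_command(turn=[[0,0,-0.012],[0,0,-0.012],[0,0,0],[0,0,0],[0,0,0]], dp=[[0.09,0,0],[0.05,0,0],[0.01,0.02,0],[0,0.06,0],[0,0.05,0]], fingers=[0.4,0.4,0.4,0.4,0.4])

```text
time: 11.02
position: [0.5113, -0.006, 0.0147]
eef_rot: [0.718, 0.696, 0.0, -0.001]
force: [-5.7, 0.3, 3.7]
finger_gap: 0.4
```

```bash
python3 - <<'E'
from h import *
go(.61,-.005,.014);tiltfix(-2)
shot('w12')
E
```

```text
t 11.02 pos [ 0.5113 -0.006   0.0147] yawY -1.72 F [-5.7  0.3  3.7] tilt 0.17
dp total [0.02  0.493 0.003] dist 0.099
turn [-0.002 -0.003  0.006]
```

View pics/w12z.png

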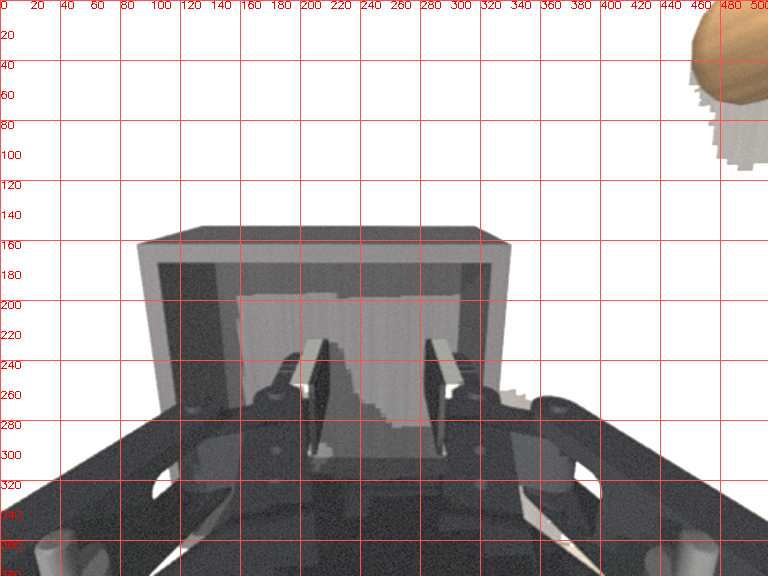

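arm_command(turn=[[0,0,0],[0,0,0],[0,0,0],[0,0,0],[0,0,0]], dp=[[0.005,0.08,0],[0.005,0.1,0],[0.005,0.1,0],[0.005,0.08,0],[0.005,0.04,0]], fingers=[0.4,0.4,0.4,0.4,0.4])

```text
time: 11.48
position: [0.5934, -0.0038, 0.0137]
eef_rot: [0.717, 0.697, -0.002, -0.003]
force: [-6.2, 0.3, 4.0]
finger_gap: 0.399
```

arm_command(turn=[[0,0,0]], dp=[[0,0,0]], fingers=[0.4])

```text
time: 11.57
position: [0.5946, -0.0037, 0.0135]
eef_rot: [0.717, 0.697, -0.001, -0.003]
force: [0.4, 0.2, -0.1]
finger_gap: 0.404
```

```bash
python3 - <<'E'
from h import *
p=pickle.load(open('w12.pkl','rb'));sqfar(p,(138,244),(511,244))
go(.65,-.005,.014);tiltfix(-2)
shot('w13')
E
```

```text
sq c [ 0.498  -0.0091] yaw -1.74 L 0.099
t 11.57 pos [ 0.5946 -0.0037  0.0135] yawY -1.68 F [ 0.4  0.2 -0.1] tilt 0.34
dp total [ 0.002  0.277 -0.004] dist 0.055
turn [-0.007 -0.002  0.007]
```

View pics/w13z.png

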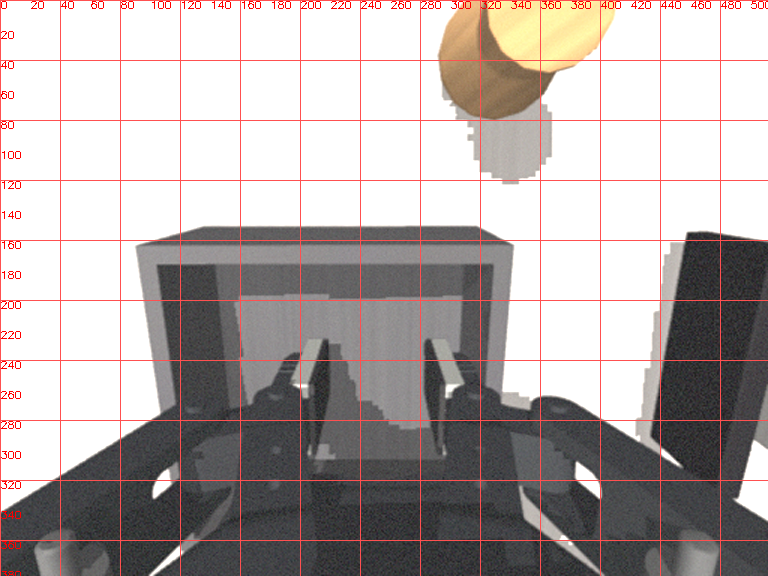

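```bash
python3 - <<'E'
from h import *
p=pickle.load(open('w13.pkl','rb'));sqfar(p,(136,245),(513,245))
a=at(p,(687/1.5,234/1.5),.01);b=at(p,(651/1.5,437/1.5),.01);print('flat',a,b,(a+b)/2,np.linalg.norm(a-b),np.degrees(np.arctan2(-(a-b)[0],(a-b)[1])))
t=manip.capture('top');save(t,'t13')
for r in manip.landmark_of('flat_bracket',t)[:1]:print(r,at(t,r['centre']))
E
```

```text
sq c [ 0.5815 -0.0069] yaw -1.67 L 0.0991
flat [0.70244915 0.0378583  0.01      ] [ 0.70089839 -0.04114508  0.01      ] [ 0.70167377 -0.00164339  0.01      ] 0.07901859538366893 -1.124513809627252
{'centre': [255.8, 144.1], 'conf': 0.92} [ 0.7787036  -0.00740675  0.        ]
```

arm_command(turn=[[-0.007,-0.002,0.007],[0,0,0],[0,0,0],[0,0,0],[0,0,0]], dp=[[0.005,0.05,0],[0.007,0.06,0],[0.007,0.06,0],[0.007,0.05,0],[0.004,0.03,0]], fingers=[0.4,0.4,0.4,0.4,0.4])

```text
time: 12.13
position: [0.6389, -0.0, 0.0132]
eef_rot: [0.72, 0.694, -0.003, -0.003]
force: [-6.1, -1.1, 4.6]
finger_gap: 0.401
```

arm_command(turn=[[0,0,0]], dp=[[0,0,0]], fingers=[0.4])

```text
time: 12.22
position: [0.6394, 0.0001, 0.0132]
eef_rot: [0.72, 0.694, -0.002, -0.003]
force: [-0.8, 0.4, 0.4]
finger_gap: 0.4
```

```bash
python3 - <<'E'
from h import *
go(.671,-.001,.014);tiltfix(-1.5)
shot('w14')
E
```

```text
t 12.22 pos [6.394e-01 1.000e-04 1.320e-02] yawY -2.16 F [-0.8  0.4  0.4] tilt 0.42
dp total [ 0.001  0.158 -0.005] dist 0.032
turn [-0.009 -0.001 -0.015]
```

View pics/w14z.png

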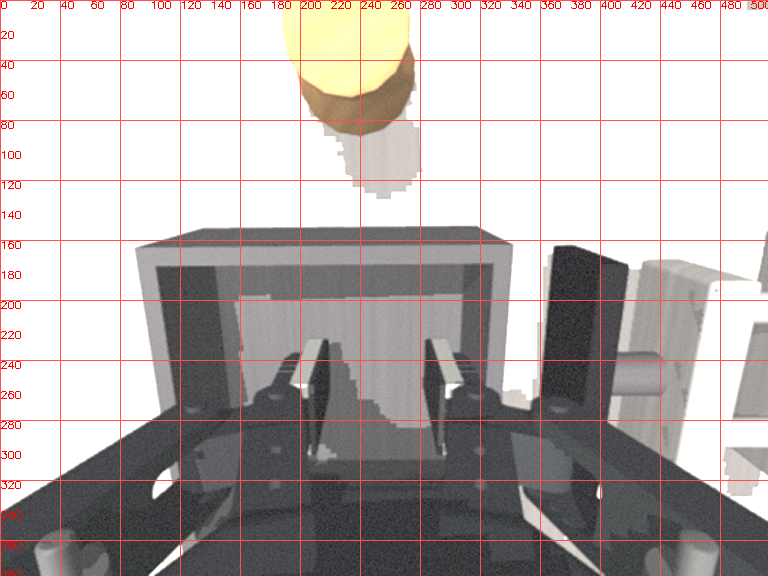

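```bash
python3 - <<'E'
from h import *
p=pickle.load(open('w14.pkl','rb'));sqfar(p,(136,247),(512,245))
a=at(p,(554,247) if 0 else (554/1.5,247/1.5),.01);b=at(p,(544/1.5,395/1.5),.01);print('flat',a,b,np.degrees(np.arctan2(-(a-b)[0],(a-b)[1])),'mid y',a[1]-.04)
E
```

```text
sq c [ 0.6264 -0.0031] yaw -1.83 L 0.0987
flat [0.70245645 0.03805043 0.01      ] [ 0.70257985 -0.01839761  0.01      ] 0.1252582596874745 mid y -0.0019495665905416779
```

arm_command(turn=[[-0.009,0,-0.008],[0,0,0],[0,0,0],[0,0,0],[0,0,0]], dp=[[0.002,0.03,-0.005],[0.002,0.03,0],[0.002,0.03,0],[0.002,0.03,0],[0,0.01,0]], fingers=[0.4,0.4,0.4,0.4,0.4])

```text
time: 12.68
position: [0.6642, 0.0007, 0.0139]
eef_rot: [0.718, 0.696, -0.001, -0.001]
force: [-5.6, 1.5, 2.5]
finger_gap: 0.401
```

arm_command(turn=[[0,0,0]], dp=[[0,0.005,0]], fingers=[0.4])

```text
time: 12.77
position: [0.6653, 0.0007, 0.0139]
eef_rot: [0.718, 0.696, -0.001, -0.002]
force: [-8.8, -0.4, 5.5]
finger_gap: 0.402
```

```bash
python3 - <<'E'
from h import *
go(.671,-.001,.014);tiltfix(-1.5)
shot('w15',crop=(240,100,512,300),f=2.9)
E
```

```text
t 12.77 pos [0.6653 0.0007 0.0139] yawY -1.79 F [-8.8 -0.4  5.5] tilt 0.21
dp total [-0.008  0.029 -0.001] dist 0.006
turn [-0.005 -0.001 -0.006]
```

View pics/w15z.png

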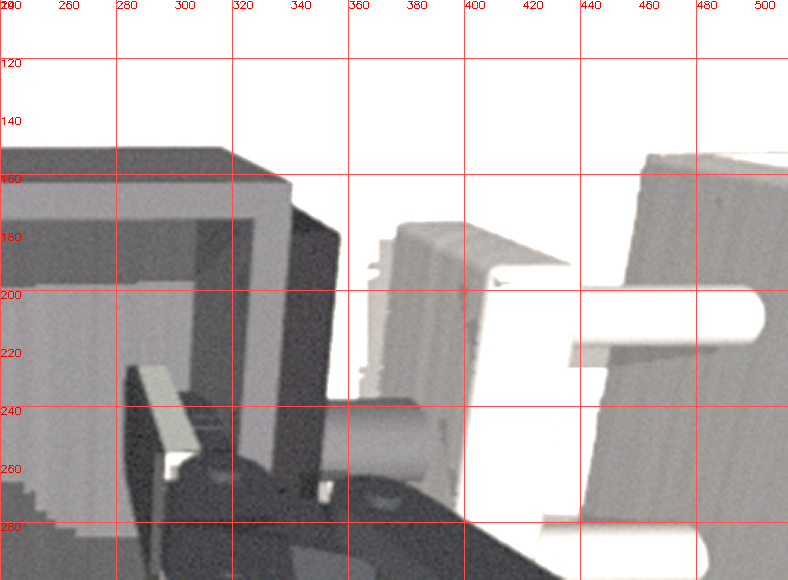

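arm_command(turn=[[0,0,0],[0,0,0],[0,0,0]], dp=[[-0.002,0.008,0],[0,0.008,0],[0,0.008,0]], fingers=[0.4,0.4,0.4])

```text
time: 13.07
position: [0.6691, 0.0004, 0.0139]
eef_rot: [0.718, 0.696, -0.002, -0.003]
force: [-10.1, 0.3, 7.1]
finger_gap: 0.397
```

arm_command(turn=[[0,0,0]], dp=[[0,0.002,0]], fingers=[0.4])

```text
time: 13.15
position: [0.6692, 0.0004, 0.014]
eef_rot: [0.718, 0.696, -0.002, -0.003]
force: [-6.6, 1.3, 4.3]
finger_gap: 0.4
```

```bash
python3 - <<'E'
from h import *
go(.671,-.001,.014);tiltfix(-1.5)
shot('w16',crop=(240,100,512,300),f=2.9)
E
```

```text
t 13.15 pos [6.692e-01 4.000e-04 1.400e-02] yawY -1.78 F [-6.6  1.3  4.3] tilt 0.42
dp total [-0.007  0.009 -0.   ] dist 0.002
turn [-0.009 -0.002 -0.006]
```

View pics/w16z.png

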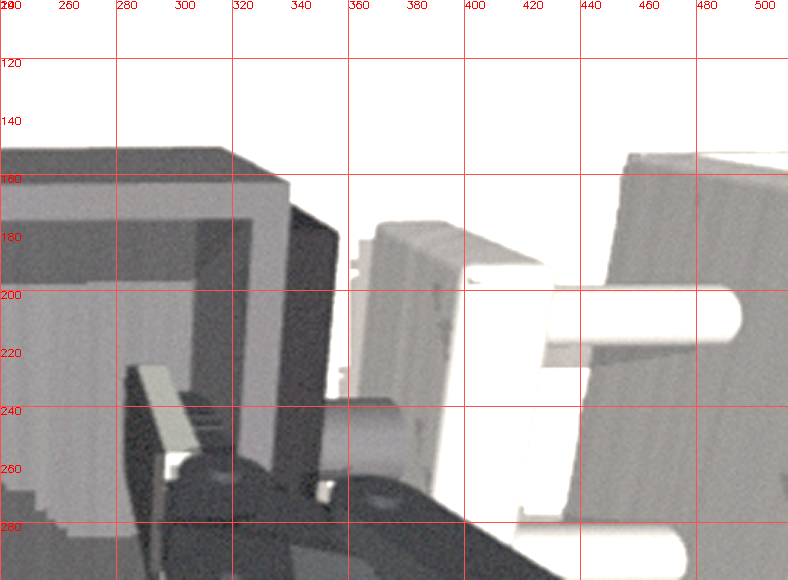

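arm_command(turn=[[0,0,0],[0,0,0],[0,0,0],[0,0,0],[0,0,0]], dp=[[0,0,0],[0,-0.002,0],[0,-0.002,0],[0,-0.003,0],[0,-0.003,0]], fingers=[0.4,0.4,0.4,0.4,0.4])

```text
time: 13.62
position: [0.6682, 0.0004, 0.0144]
eef_rot: [0.718, 0.696, -0.001, -0.002]
force: [-0.4, 0.2, -0.7]
finger_gap: 0.401
```

arm_command(turn=[[0,0,0],[0,0,0],[0,0,0],[0,0,0],[0,0,0]], dp=[[0,-0.003,0],[0,-0.003,0],[0,-0.003,0],[0,-0.004,0],[0,-0.004,0]], fingers=[0.4,0.4,0.4,0.4,0.4])

```text
time: 14.03
position: [0.6649, 0.0006, 0.0146]
eef_rot: [0.718, 0.696, -0.001, -0.002]
force: [0.5, -0.3, -0.2]
finger_gap: 0.399
```

```bash
python3 - <<'E'
from h import *
go(.664,-.001,.014);tiltfix(-1.5)
shot('w17',crop=(240,100,512,300),f=2.9)
E
```

```text
t 14.03 pos [6.649e-01 6.000e-04 1.460e-02] yawY -1.78 F [ 0.5 -0.3 -0.2] tilt 0.22
dp total [-0.008 -0.004  0.003] dist 0.002
turn [-0.005 -0.002 -0.006]
```

View pics/w17z.png

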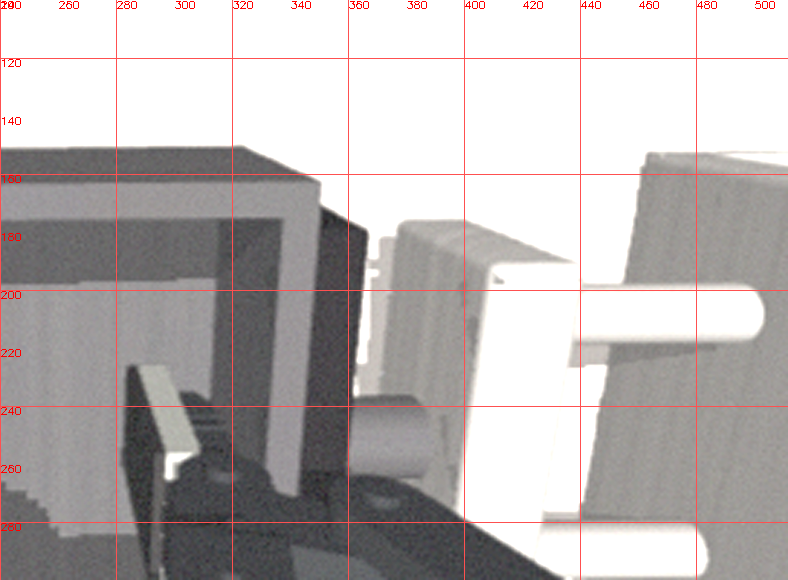

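```bash
python3 - <<'E'
from h import *
for n,P,B in (('w14',(628/1.5,264/1.5),(712/1.5,283/1.5)),('w16',(240+338/2.9,100+232/2.9),(240+463/2.9,100+266/2.9)),('w17',(240+367/2.9,100+232/2.9),(240+490/2.9,100+265/2.9))):
    p=pickle.load(open(n+'.pkl','rb'));a=at(p,P,.044);b=at(p,B,.045);print(n,a[:2],b[:2],b[0]-a[0])
import numpy as np
a=cv2.imread('pics/w14.png')[140:240,340:512];b=cv2.imread('pics/w17.png')[140:240,300:472]
e=lambda i:cv2.resize(np.clip(i.astype(float)*1.2,0,255).astype(np.uint8),None,fx=4,fy=2.9)
i=np.vstack([e(a),e(b)]);cv2.imwrite('pics/cmp.png',i)
E
```

```text
w14 [0.7086097  0.03886852] [0.7308372  0.03309771] 0.02222750640606108
w16 [0.71380969 0.03855173] [0.73110646 0.03340209] 0.017296779294850628
w17 [0.71374863 0.03838743] [0.73090336 0.03333808] 0.017154734941127736
```

View pics/cmp.png

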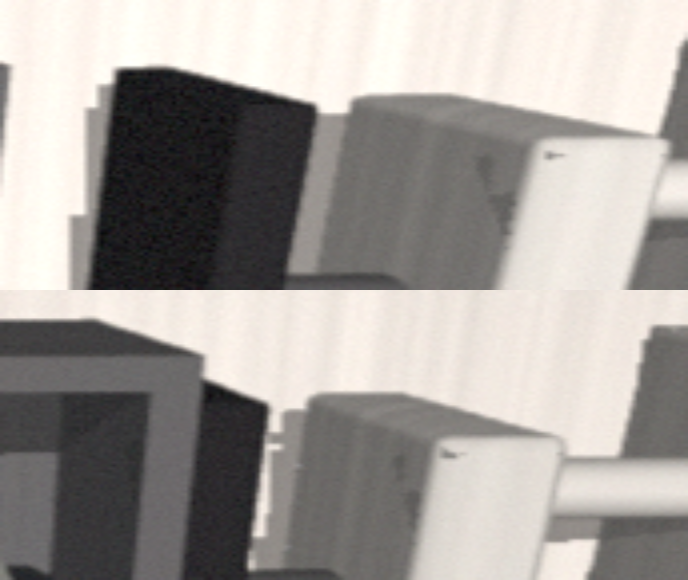

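arm_command(turn=[[0,0,0],[0,0,0],[0,0,0],[0,0,0],[0,0,0]], dp=[[0,-0.02,0],[0,-0.02,-0.02],[0,0,-0.1],[0,0,-0.2],[0,0,-0.2]], fingers=[0.4,0.4,0.4,0.4,0.4])

```text
time: 14.5
position: [0.6507, 0.0006, 0.1137]
eef_rot: [0.718, 0.696, -0.006, -0.006]
force: [0.7, 0.3, 0.9]
finger_gap: 0.4
```

arm_command(turn=[[0,0,0],[0,0,0],[0,0,0],[0,0,0],[0,0,0]], dp=[[-0.1,-0.04,-0.12],[-0.2,-0.06,0],[-0.2,-0.08,0],[-0.2,-0.06,0],[-0.15,-0.02,0]], fingers=[0.4,0.4,0.4,0.4,0.4])

```text
time: 14.92
position: [0.5963, -0.1641, 0.1502]
eef_rot: [0.713, 0.701, 0.001, -0.003]
force: [1.0, -0.9, 0.5]
finger_gap: 0.398
```

arm_command(turn=[[0,0,0],[0,0,0]], dp=[[-0.04,0,0.05],[0,0,0]], fingers=[0.4,0.4])

```text
time: 15.08
position: [0.5933, -0.1802, 0.1416]
eef_rot: [0.716, 0.698, 0.0, -0.001]
force: [0.2, 0.6, -0.7]
finger_gap: 0.397
```

```bash
python3 - <<'E'
from h import *
go(.592,-.189,.016);tiltfix(-2.5)
shot('w18');shot('t18','top',(160,120,350,250),4,1.2)
E
```

```text
t 15.08 pos [ 0.5933 -0.1802  0.1416] yawY -1.52 F [ 0.2  0.6 -0.7] tilt 0.15
dp total [-0.046 -0.005  0.628] dist 0.126
turn [-0.002 -0.003  0.022]
```

View pics/w18z.png

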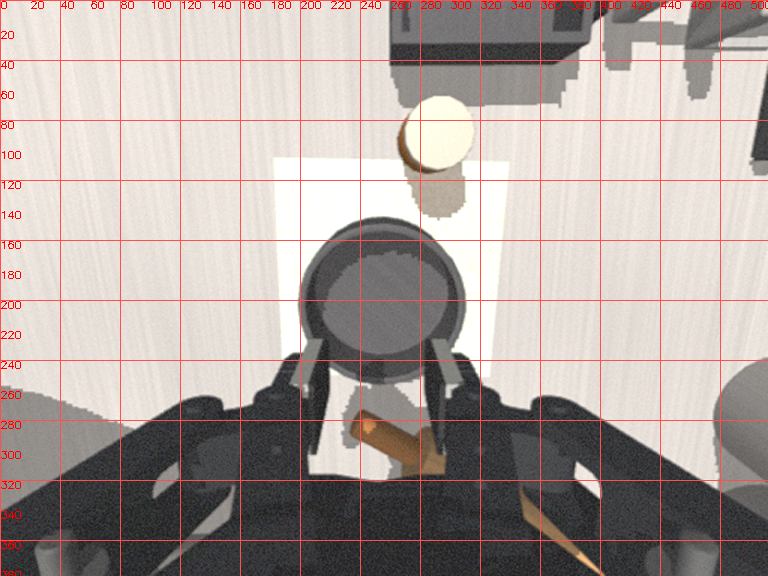

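View pics/t18z.png

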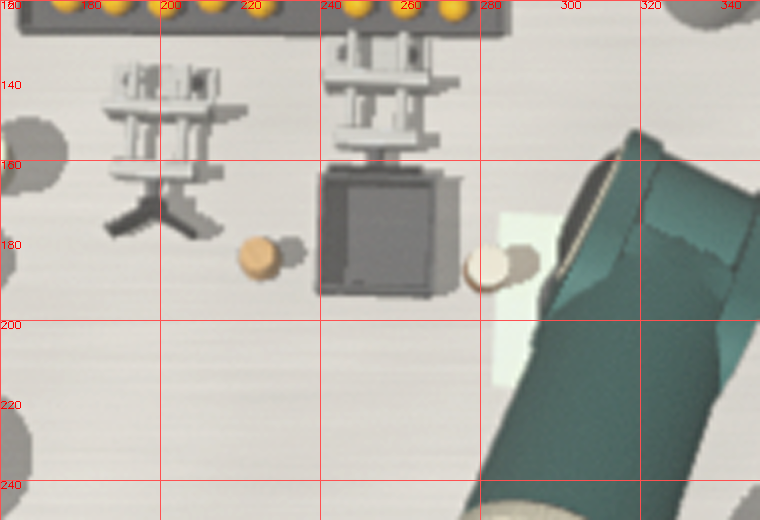

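The square dish sits against the flat pad, and the bystanders haven't moved. Next I'll pick up the round dish at wrist pixel (255,203).

```bash
python3 - <<'E'
from h import *
p=pickle.load(open('w18.pkl','rb'))
print(roundfit(p,299/1.5,466/1.5,None,384/1.5)); go(.592,-.189,.016)
E
```

```text
(array([ 0.5969001 , -0.19065549]), array([-1.16948296,  1.16655132,  0.13944563]))
t 15.18 pos [ 0.5948 -0.178   0.1428] yawY -1.38 F [0.2 0.9 0.8] tilt 0.14
dp total [-0.057 -0.012  0.634] dist 0.127
```

arm_command(turn=[[0,0,0.02],[0,0,0],[0,0,0],[0,0,0],[0,0,0]], dp=[[-0.05,0,0.1],[-0.01,0,0.12],[0,0,0.12],[0,0,0.12],[0,0,0.08]], fingers=[0.4,0.4,0.4,0.4,0.4])

```text
time: 15.6
position: [0.6014, -0.1797, 0.0364]
eef_rot: [0.717, 0.697, 0.005, 0.002]
force: [-0.0, 0.1, -0.0]
finger_gap: 0.402
```

```bash
python3 - <<'E'
from h import *
go(.595,-.19,.016);tiltfix(-2.5)
E
```

```text
t 15.6 pos [ 0.6014 -0.1797  0.0364] yawY -1.66 F [-0.   0.1 -0. ] tilt 0.64
dp total [-0.053 -0.032  0.101] dist 0.024
turn [ 0.012 -0.007  0.019]
```

arm_command(turn=[[0.012,-0.007,0.01],[0,0,0],[0,0,0],[0,0,0],[0,0,0]], dp=[[-0.05,-0.03,0.04],[0,0,0.06],[0,-0.05,0],[0,-0.07,0],[0,-0.09,0]], fingers=[0.4,0.4,0.4,0.4,0.4])

```text
time: 16.02
position: [0.5565, -0.1815, 0.0125]
eef_rot: [0.717, 0.697, 0.0, -0.0]
force: [2.4, -1.3, -1.5]
finger_gap: 0.401
```

arm_command(turn=[[0,0,0],[0,0,0],[0,0,0],[0,0,0],[0,0,0]], dp=[[0,-0.1,0],[0,-0.1,0],[0,-0.1,0],[0,-0.08,0],[0,-0.03,0]], fingers=[0.4,0.4,0.4,0.4,0.4])

```text
time: 16.43
position: [0.474, -0.1763, 0.0142]
eef_rot: [0.715, 0.699, 0.002, 0.002]
force: [3.3, -0.6, -1.6]
finger_gap: 0.397
```

```bash
python3 - <<'E'
from h import *
go(.475,-.19,.015);tiltfix(-2.5)
p=shot('w19')
E
```

```text
t 16.43 pos [ 0.474  -0.1763  0.0142] yawY -1.3 F [ 3.3 -0.6 -1.6] tilt 0.37
dp total [-0.069  0.007 -0.004] dist 0.014
turn [ 0.008 -0.001  0.027]
```

View pics/w19z.png

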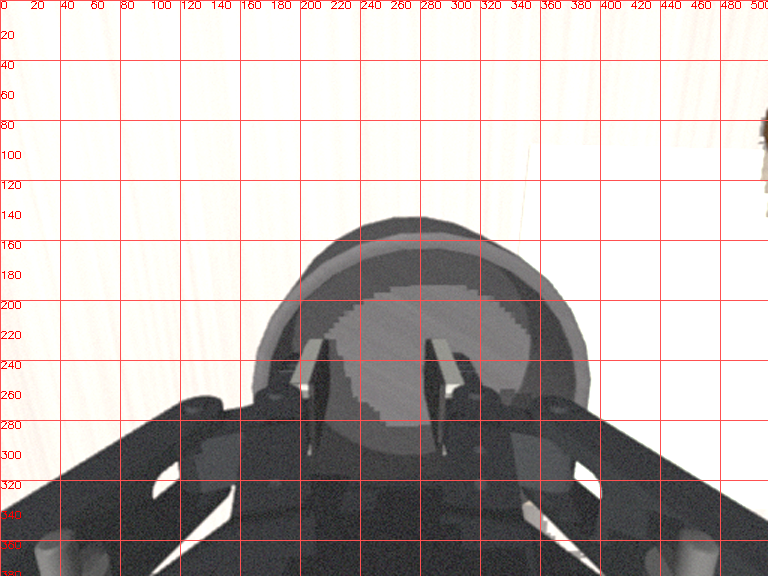

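arm_command(turn=[[0.008,0,0.015],[0,0,0.01],[0,0,0],[0,0,0],[0,0,0]], dp=[[0.05,0.02,0],[0.07,0.01,0],[0.1,0,0],[0.12,-0.005,0],[0.12,-0.005,0]], fingers=[0.4,0.4,0.4,0.4,0.4])

```text
time: 16.9
position: [0.4871, -0.0868, 0.0162]
eef_rot: [0.725, 0.689, 0.001, 0.003]
force: [0.4, -1.6, -1.2]
finger_gap: 0.399
```

arm_command(turn=[[0,0,0],[0,0,0],[0,0,0],[0,0,0],[0,0,0]], dp=[[0.12,-0.005,0],[0.12,-0.005,0],[0.12,-0.005,0],[0.12,-0.005,0],[0.12,-0.005,0]], fingers=[0.4,0.4,0.4,0.4,0.4])

```text
time: 17.32
position: [0.4931, 0.0402, 0.0166]
eef_rot: [0.725, 0.689, 0.002, 0.005]
force: [1.3, -2.5, -1.8]
finger_gap: 0.398
```

```bash
python3 - <<'E'
from h import *
go(.485,.214,.015);tiltfix(-2.5)
p=shot('w20')
E
```

```text
t 17.32 pos [0.4931 0.0402 0.0166] yawY -2.86 F [ 1.3 -2.5 -1.8] tilt 0.61
dp total [ 0.866 -0.084  0.004] dist 0.174
turn [ 0.012  0.005 -0.008]
```

View pics/w20z.png

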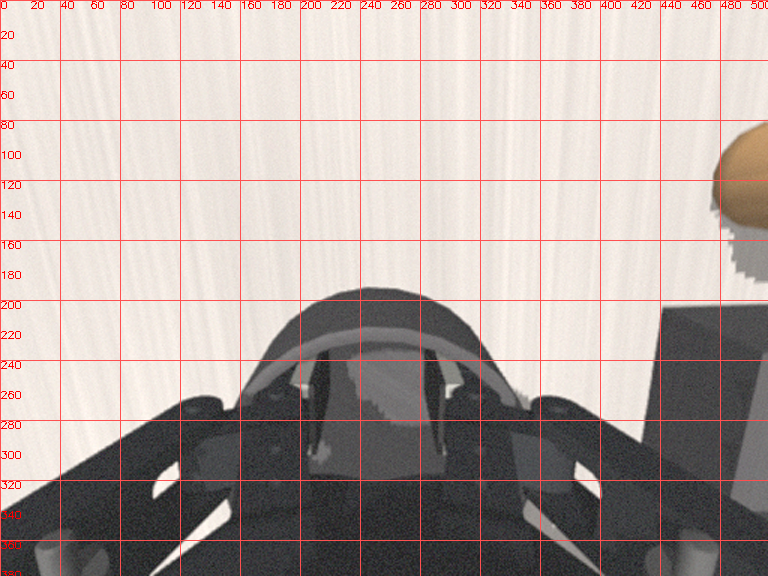

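arm_command(turn=[[0.012,0.005,-0.008],[0,0,0],[0,0,0],[0,0,0],[0,0,0]], dp=[[0.12,-0.01,0.005],[0.12,-0.008,0],[0.12,-0.008,0],[0.12,-0.008,0],[0.12,-0.008,0]], fingers=[0.4,0.4,0.4,0.4,0.4])

```text
time: 17.78
position: [0.4939, 0.1701, 0.0164]
eef_rot: [0.721, 0.693, 0.001, 0.001]
force: [1.1, -2.8, -2.2]
finger_gap: 0.398
```

arm_command(turn=[[0,0,0],[0,0,0],[0,0,0],[0,0,0],[0,0,0]], dp=[[0.1,0,0],[0.07,0,0],[0.04,0,0],[0.01,0,0],[0,0,0]], fingers=[0.4,0.4,0.4,0.4,0.4])

```text
time: 18.2
position: [0.4971, 0.2238, 0.0165]
eef_rot: [0.718, 0.696, 0.002, 0.001]
force: [-1.6, -2.2, 1.4]
finger_gap: 0.399
```

```bash
python3 - <<'E'
from h import *
go(.485,.19,.015);tiltfix(-2.8)
p=shot('w21');p=shot('t21','top',(160,120,350,250),4,1.2)
E
```

```text
t 18.2 pos [0.4971 0.2238 0.0165] yawY -1.78 F [-1.6 -2.2  1.4] tilt 0.24
dp total [-0.171 -0.055  0.007] dist 0.036
turn [ 0.005 -0.002  0.023]
```

View pics/w21z.png

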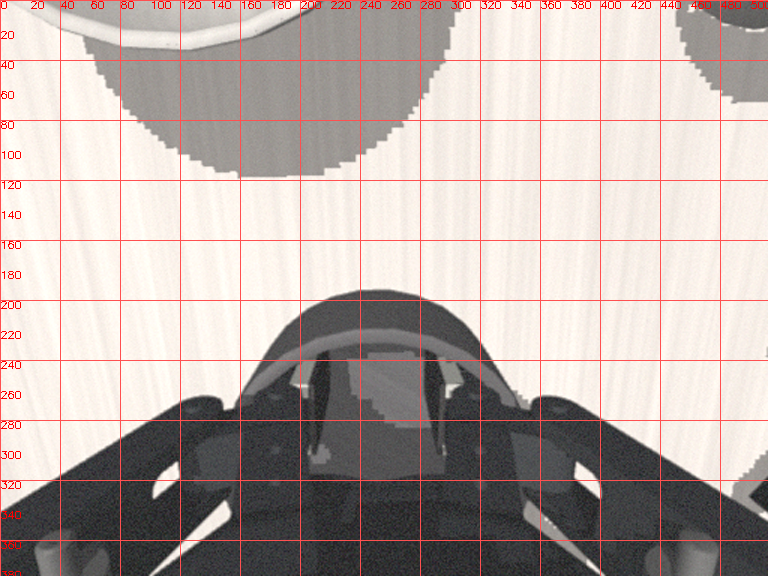

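View pics/t21z.png

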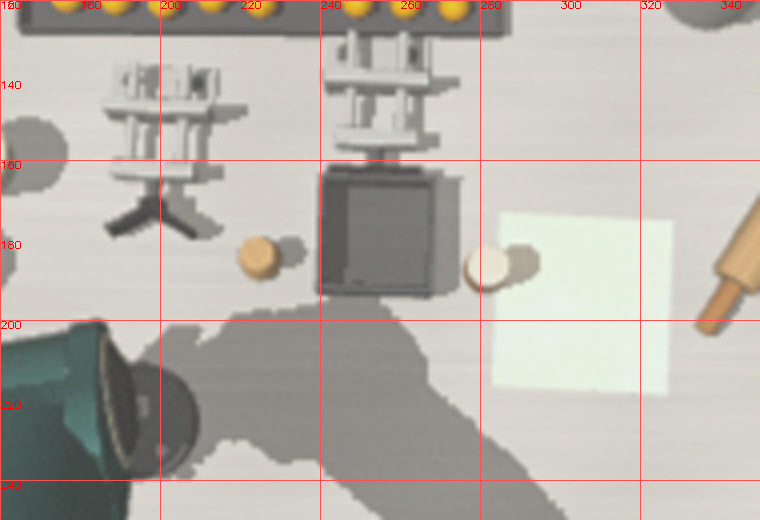

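```bash
python3 - <<'E'
from h import *
p=pickle.load(open('w21.pkl','rb'));a=at(p,(378/1.5,328/1.5),.045);print('far rim',a,'cy',a[1]-.05)
p=pickle.load(open('t21.pkl','rb'));print(at(p,(160+200/4,120+420/4),.045), at(p,(160+145/4,120+361/4),.045))
E
```

```text
far rim [0.49866023 0.24608899 0.045     ] cy 0.19608899007965697
[0.49550677 0.14289954 0.045     ] [0.54414131 0.18957423 0.045     ]
```

arm_command(turn=[[0.005,0,0.012],[0,0,0.012],[0,0,0],[0,0,0],[0,0,0]], dp=[[-0.08,-0.01,0.005],[-0.05,0,0],[-0.01,0.03,0],[0,0.05,0],[0,0.05,0]], fingers=[0.4,0.4,0.4,0.4,0.4])

```text
time: 18.72
position: [0.5208, 0.1889, 0.016]
eef_rot: [0.727, 0.687, 0.0, -0.001]
force: [-2.4, 1.8, -2.1]
finger_gap: 0.401
```

```bash
python3 - <<'E'
from h import *
go(.58,.1915,.015);tiltfix(-2.8)
E
```

```text
t 18.72 pos [0.5208 0.1889 0.016 ] yawY -3.22 F [-2.4  1.8 -2.1] tilt 0.12
dp total [0.03  0.295 0.005] dist 0.059
turn [-0.001 -0.002 -0.009]
```

arm_command(turn=[[0,0,-0.009],[0,0,0],[0,0,0],[0,0,0],[0,0,0]], dp=[[0.025,0.06,0],[0.01,0.08,0],[0,0.07,0],[0,0.05,0],[0,0.01,0]], fingers=[0.4,0.4,0.4,0.4,0.4])

```text
time: 19.13
position: [0.582, 0.1928, 0.0159]
eef_rot: [0.724, 0.689, -0.0, -0.002]
force: [-5.9, -0.0, 3.8]
finger_gap: 0.402
```

arm_command(turn=[[0,0,0]], dp=[[0,0,0]], fingers=[0.4])

```text
time: 19.22
position: [0.5827, 0.1927, 0.0156]
eef_rot: [0.724, 0.689, -0.0, -0.002]
force: [-5.5, 0.2, 3.6]
finger_gap: 0.401
```

```bash
python3 - <<'E'
from h import *
go(.61,.1895,.015);tiltfix(-2.8)
shot('w22')
E
```

```text
t 19.22 pos [0.5827 0.1927 0.0156] yawY -2.85 F [-5.5  0.2  3.6] tilt 0.2
dp total [-0.009  0.137  0.003] dist 0.028
turn [-0.004 -0.002 -0.001]
```

View pics/w22z.png

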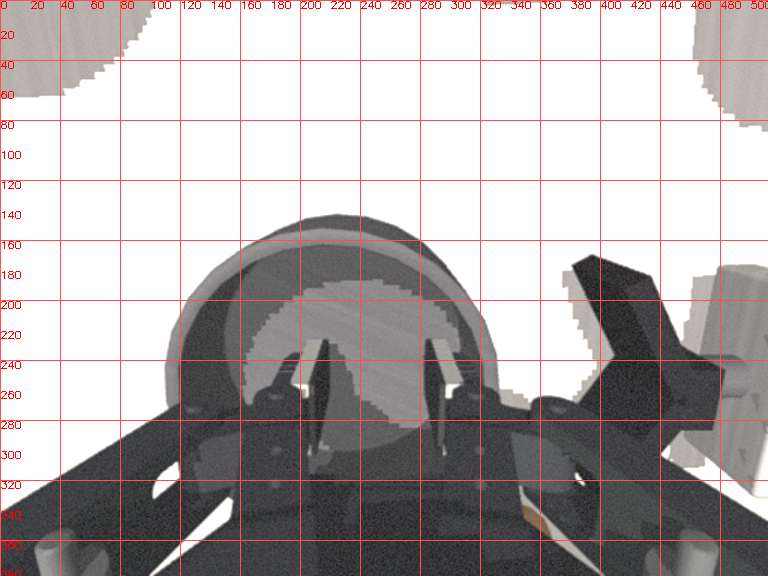

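```bash
python3 - <<'E'
from h import *
p=pickle.load(open('w22.pkl','rb'))
print(roundfit(p,165/1.5,499/1.5,228/1.5))
f=lambda u,v,h: at(p,(u/1.5,v/1.5),h)[:2]
print('V vertex',f(614,355,.01),'left end',f(572,265,.01))
print('left end front top',f(593,255,.044), 'back top end',f(652,277,.044),'vertexback',f(680,345,.044))
E
```

```text
(array([0.57032306, 0.19385978]), array([-2.20051948,  2.2010801 ,  0.4099082 ]))
V vertex [0.67200562 0.18736543] left end [0.65401343 0.22266321]
left end front top [0.64410974 0.2329634 ] back top end [0.66073948 0.22600717] vertexback [0.67103822 0.20546398]
```

arm_command(turn=[[0,0,0],[0,0,0],[0,0,0],[0,0,0],[0,0,0]], dp=[[-0.005,0.05,0],[-0.003,0.05,0],[0,0.04,0],[0,0.03,0],[0,0.01,0]], fingers=[0.4,0.4,0.4,0.4,0.4])

```text
time: 19.68
position: [0.6178, 0.1904, 0.0152]
eef_rot: [0.724, 0.69, -0.001, -0.003]
force: [-4.0, -0.1, 2.5]
finger_gap: 0.397
```

arm_command(turn=[[0,0,0]], dp=[[0,0,0]], fingers=[0.4])

```text
time: 19.77
position: [0.6181, 0.1903, 0.0151]
eef_rot: [0.724, 0.69, -0.001, -0.003]
force: [-4.3, -0.8, 3.8]
finger_gap: 0.399
```

```bash
python3 - <<'E'
from h import *
go(.6265,.1885,.015);tiltfix(-2.8)
shot('w23')
E
```

```text
t 19.77 pos [0.6181 0.1903 0.0151] yawY -2.76 F [-4.3 -0.8  3.8] tilt 0.37
dp total [-0.007  0.042  0.   ] dist 0.009
turn [-0.008 -0.003  0.001]
```

View pics/w23z.png

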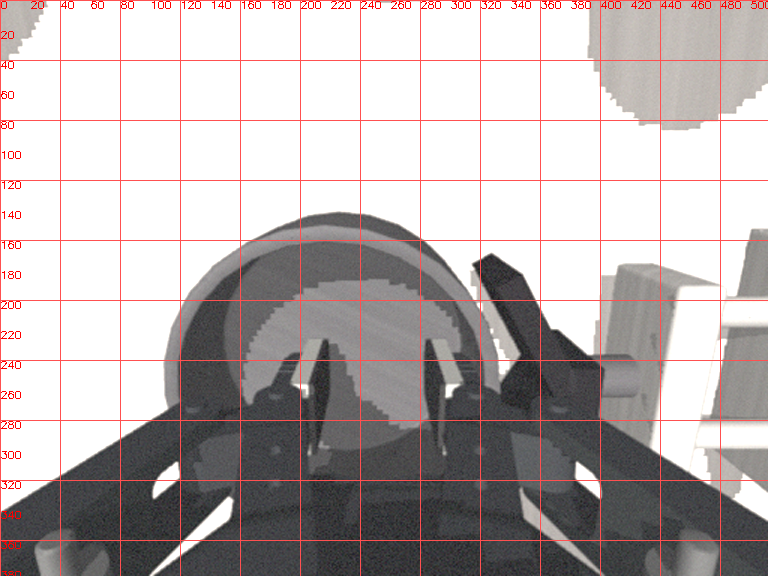

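arm_command(turn=[[0,0,0],[0,0,0],[0,0,0],[0,0,0],[0,0,0]], dp=[[-0.004,0.015,0],[-0.002,0.015,0],[0,0.012,0],[0,0.01,0],[0,0.003,0]], fingers=[0.4,0.4,0.4,0.4,0.4])

```text
time: 20.23
position: [0.6279, 0.1892, 0.0151]
eef_rot: [0.724, 0.69, -0.002, -0.004]
force: [-5.8, -0.6, 4.1]
finger_gap: 0.399
```

```bash
python3 - <<'E'
from h import *
go(.632,.188,.015);tiltfix(-2.8)
shot('w24')
E
```

```text
t 20.23 pos [0.6279 0.1892 0.0151] yawY -2.7 F [-5.8 -0.6  4.1] tilt 0.48
dp total [-0.005  0.021  0.   ] dist 0.004
turn [-0.01  -0.003  0.002]
```

View pics/w24z.png

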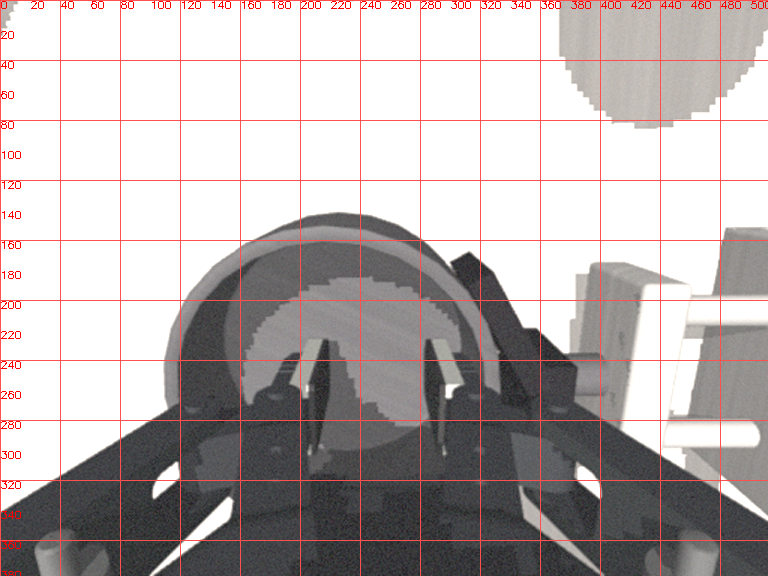

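```bash
cat > pv.py <<'E'
from h import *
import sys
def gap(n):
    i=cv2.imread(f'pics/{n}.png')[150:220,290:500].astype(float)
    i=np.clip(i*1.6,0,255).astype(np.uint8);return cv2.resize(i,None,fx=3.8,fy=3.8,interpolation=cv2.INTER_CUBIC)
cv2.imwrite('pics/'+sys.argv[-1]+'.png',np.vstack([gap(n) for n in sys.argv[1:-1]]))
E
python3 pv.py w23 w24 cmpv1
```

```text
(no output)
```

View pics/cmpv1.png

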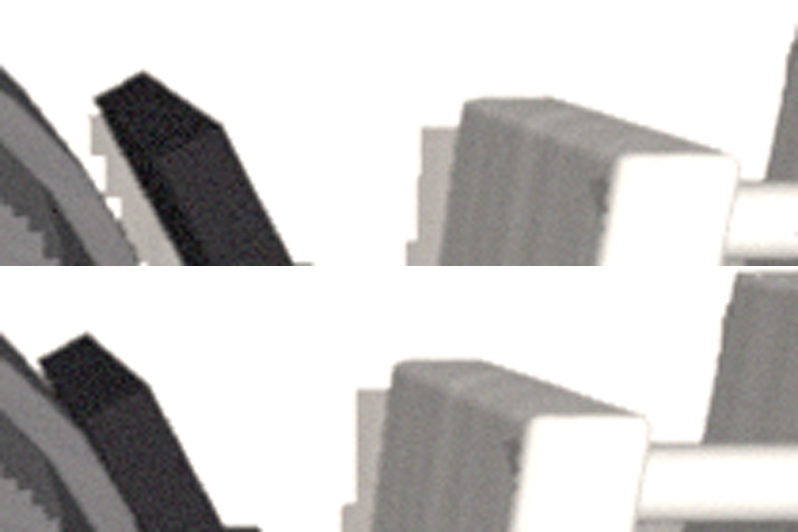

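arm_command(turn=[[0,0,0],[0,0,0],[0,0,0],[0,0,0],[0,0,0]], dp=[[-0.001,0.007,0],[-0.001,0.007,0],[0,0.007,0],[0,0.002,0],[0,0,0]], fingers=[0.4,0.4,0.4,0.4,0.4])

```text
time: 20.7
position: [0.631, 0.189, 0.0151]
eef_rot: [0.723, 0.69, -0.003, -0.005]
force: [-4.2, 0.1, 2.7]
finger_gap: 0.402
```

```bash
python3 - <<'E'
from h import *
go(.632,.188,.015);tiltfix(-2.8)
shot('w25')
E
python3 pv.py w23 w25 cmpv2
```

```text
t 20.7 pos [0.631  0.189  0.0151] yawY -2.66 F [-4.2  0.1  2.7] tilt 0.68
dp total [-0.005  0.005  0.   ] dist 0.001
turn [-0.015 -0.003  0.003]
```

View pics/cmpv2.png

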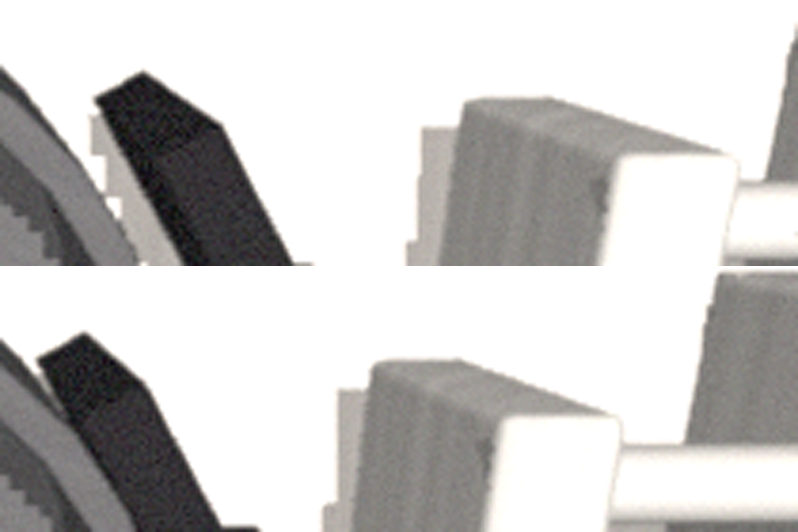

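Pad pressed by about 5 mm. I'll release it slowly.

arm_command(turn=[[0,0,0],[0,0,0],[0,0,0],[0,0,0],[0,0,0]], dp=[[0,0,0],[0,-0.001,0],[0,-0.002,0],[0,-0.002,0],[0,-0.003,0]], fingers=[0.4,0.4,0.4,0.4,0.4])

```text
time: 21.17
position: [0.6304, 0.1889, 0.0153]
eef_rot: [0.723, 0.69, -0.002, -0.004]
force: [-0.5, -0.4, -0.2]
finger_gap: 0.393
```

arm_command(turn=[[0,0,0],[0,0,0],[0,0,0],[0,0,0],[0,0,0]], dp=[[0,-0.003,0],[0,-0.003,0],[0,-0.003,0],[0,-0.004,0],[0,-0.005,0]], fingers=[0.4,0.4,0.4,0.4,0.4])

```text
time: 21.58
position: [0.6272, 0.1888, 0.0154]
eef_rot: [0.724, 0.69, -0.002, -0.004]
force: [-0.0, -0.2, 0.0]
finger_gap: 0.404
```

arm_command(turn=[[0,0,0],[0,0,0],[0,0,0],[0,0,0]], dp=[[0,-0.007,0],[0,-0.01,0],[0,-0.015,0],[0,-0.01,0]], fingers=[0.4,0.4,0.4,0.4])

```text
time: 21.92
position: [0.6181, 0.1892, 0.0154]
eef_rot: [0.724, 0.69, -0.002, -0.004]
force: [-0.9, -0.9, -0.5]
finger_gap: 0.397
```

```bash
python3 - <<'E'
from h import *
go(.615,.188,.015);tiltfix(-2.8)
shot('w26')
E
python3 pv.py w23 w26 cmpv3
```

```text
t 21.92 pos [0.6181 0.1892 0.0154] yawY -2.7 F [-0.9 -0.9 -0.5] tilt 0.46
dp total [-0.007 -0.015  0.002] dist 0.003
turn [-0.01  -0.003  0.002]
```

View pics/cmpv3.png

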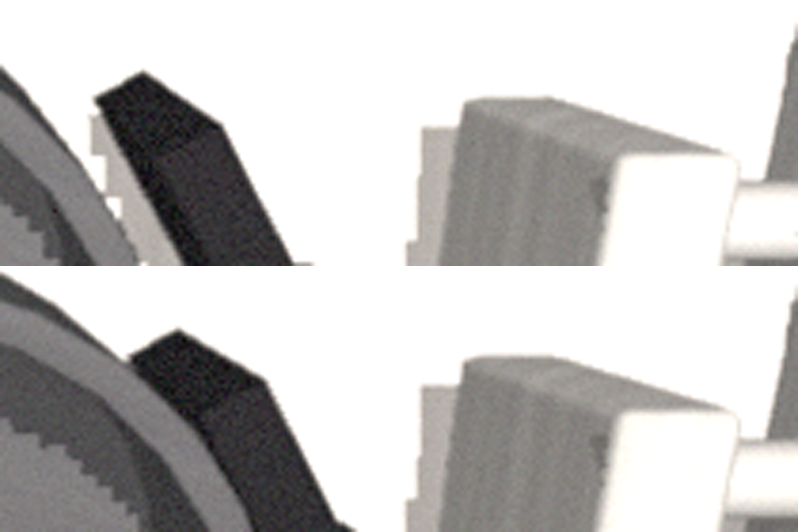

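View pics/w26z.png

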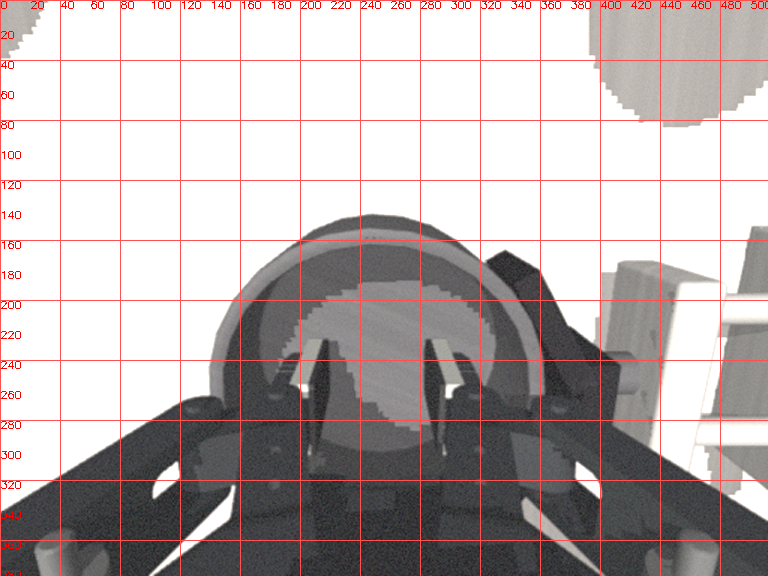

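arm_command(turn=[[0,0,0],[0,0,0],[0,0,0],[0,0,0],[0,0,0]], dp=[[0,0,-0.02],[0,0,-0.06],[0,0,-0.12],[0,0,-0.2],[0,0,-0.2]], fingers=[0.4,0.4,0.4,0.4,0.4])

```text
time: 22.38
position: [0.6146, 0.1877, 0.134]
eef_rot: [0.724, 0.69, -0.008, -0.006]
force: [1.6, 0.1, 0.8]
finger_gap: 0.401
```

arm_command(turn=[[0,0,0],[0,0,0],[0,0,0],[0,0,0],[0,0,0]], dp=[[0,-0.05,-0.2],[-0.15,-0.13,0],[-0.15,-0.13,0],[-0.1,-0.13,0],[0,0,0]], fingers=[0.4,0.4,0.4,0.4,0.4])

```text
time: 22.8
position: [0.525, 0.1101, 0.1897]
eef_rot: [0.724, 0.69, 0.0, -0.003]
force: [0.6, 0.5, 0.9]
finger_gap: 0.401
```

```bash
python3 - <<'E'
from h import *
go(.615,.188,.015)
shot('w27');shot('t27','top',(160,120,350,250),4,1.2);p=manip.capture('scene');save(p,'s27')
E
```

```text
t 22.8 pos [0.525  0.1101 0.1897] yawY -2.69 F [0.6 0.5 0.9] tilt 0.35
dp total [0.406 0.434 0.874] dist 0.211
```

View pics/w27z.png

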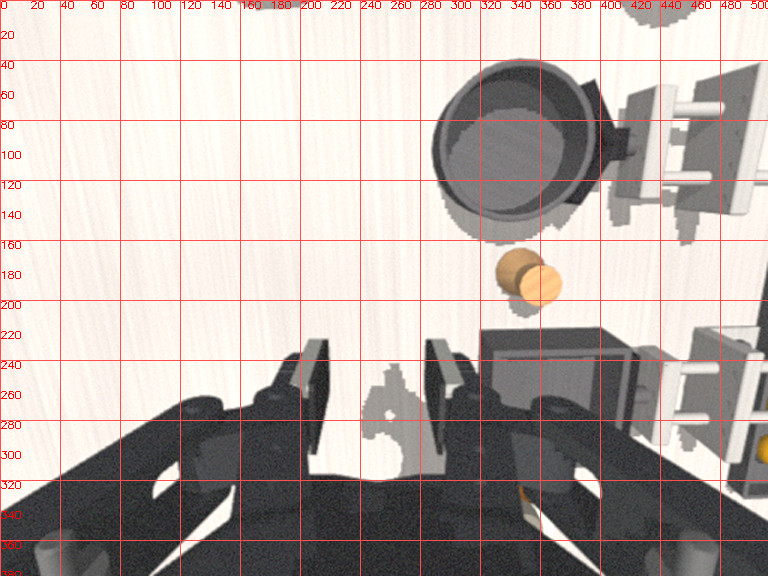

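View pics/t27z.png

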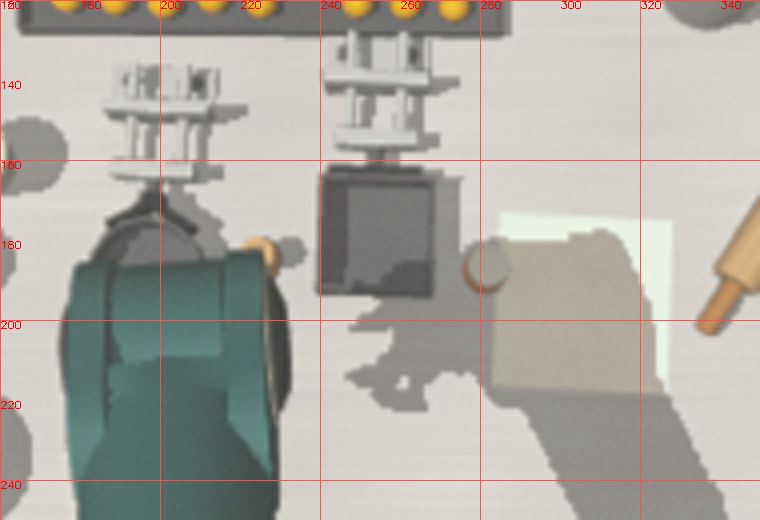

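View pics/s27.png

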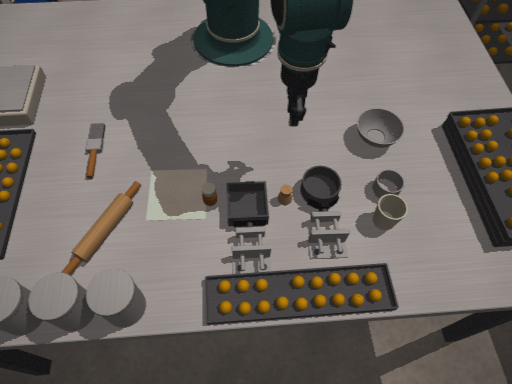

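```bash
python3 - <<'E'
from h import *
p=pickle.load(open('w27.pkl','rb'))
c,r=roundfit(p,440/1.5,597/1.5,59/1.5,219/1.5);print(c,r)
f=lambda u,v,h: at(p,(u/1.5,v/1.5),h)[:2]
a=f(657,85,.045);b=f(642,197,.045);print('block',a,b,(a+b)/2)
m=(a+b)/2; print('axis y at dish',m[1]+.05*(m[0]-c[0]))
# square left rim edge & flat block left
print('sq far rim left corner',f(480,353,.045),f(636,349,.045),'flat block',f(681,360,.045))
E
```

```text
[0.61937361 0.19020059] [-0.17113876  0.16605673 -1.61998053  1.96985675]
block [0.70366967 0.22022753] [0.70191007 0.15255571] [0.70278987 0.18639162]
axis y at dish 0.19056243105445198
sq far rim left corner [0.59709739 0.04672023] [0.70944337 0.04468443] flat block [0.7429303  0.03455323]
```

```bash
python3 - <<'E'
from h import *
print(manip.finish_job())
E
```

```text
the job is handed in; nothing more can be done
None
```

The swap is done and the job is handed in at about 23 s of the 72 s allowed; the hand-in gives no verdict. I parked the round dish on the sheet and dragged the square dish against the flat pad. Then I dragged the round dish round the front and pressed it into the V pad. Both pads were let go slowly.

What the last checks showed, all from camera images:
- **Square dish:** it held its place when let go. The pad measured about 5 mm pressed in, which is about 2.5 N at the stated spring rate. Its centre is about 3–4 mm off the stop's axis, and when last measured, just before contact, it was within 1° of square to it.
- **Round dish:** the pad is also about 5 mm in, roughly 2.5 N, and the centre is within about 1 mm of the axis.
- **Forces:** the wrist force never read above about 12 N while pressing. I did not measure the force on the pads directly.
- **Bystanders:** the jar, mould, bowl, brush, rolling pin, cutter and cup look unmoved in the last top and scene views. The gripper was clear of everything, at z = 0.19 m.

One disagreement: two wrist pictures taken while the arm was still moving put the V stop about 7–8 mm apart sideways. I used pictures taken at rest instead, and the final view agreed with those.

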